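# Unlock, pack and secure the optics carrying case

### The arm

A 6-joint arm with a two-finger parallel gripper is mounted at the origin on the work surface. World frame = base frame: x ahead of the robot, y to its left, z up, the work surface at z = 0. Lengths are in m, angles in rad, forces in N, time in s.
With the tool pointing down it reaches from about 0.25 to 0.775 m from the base axis. Payload 4 kg.
Tool frame: the origin (TCP) lies midway between the tips of the shut fingers; the grasp point (between the pads) lies 19 mm behind it; z points along the fingers, y is the line along which they close (so a half turn about z gives the same grasp; the last joint's range is limited). The gripper opens to 94 mm and grips with 3 to 60 N. Pads are 16 mm wide; open, the fingers measure 119 mm over their backs; the gripper's body (75 mm by 177 mm) begins 78 mm behind the grasp point.
Start: joints at [-1.292, 0.087, 1.371, -0, 1.684, -0.103], TCP at [0.205, -0.51, 0.206] pointing down, gripper open.
Joint ranges: [-3.1, 3.1], [-0.76, 2.03], [0.27, 2.55], [-1.08, 4.22], [0.17, 2.65], [-2.57, 2.57]. Speed limits (rad/s): [2.79, 2.79, 3.14, 3.14, 3.14, 3.14].

### API

Orientations are given as [roll, pitch, yaw] about the fixed x, y, z axes, in that order (R = Rz(yaw) Ry(pitch) Rx(roll)).
In Python, from bench import get_obs, snapshot, close_job gives the robot as it stands. The module is installed in compiled form; this text tells all that it offers.
- The arm moves only by the tool drive_tool, never from a script. Its argument "commands" is a list of rows, each a list of 6 numbers: the shift along the tool's x, y, z in units of 0.04 m (1.0 is 0.04 m), then the turn, a rotation vector about the tool's x, y, z in units of 0.1 rad (1.0 is 0.1 rad). In form: [[dx, dy, dz, wx, wy, wz], ...]. A call has 1 to 20 rows; each row shifts and turns the commanded pose from where the row before left it, along the tool's axes as they then stand; what a row does not reach is not made up. A row lasts 1/8 s, in which the tool goes at most 62.5 mm and 10.7 degrees, less where a joint would pass 70% of its speed; a pose out of reach is approached as far as the arm can. A call with a number of a shift or a turn outside -1 to 1 is refused whole. A call with a gripper value outside its range is refused whole. "gripper" is the closure, from 0 (fully open) to 1 (shut), set as the call begins (left out, the last holds). The fingers move at their own pace and stop on an object; the grip force is fixed at half the most. Time passes only in rows, so rows that do not move let the fingers close. It gives the time, the measured TCP pose, the force, the opening and the grip force at its end, in the units of the state.
- get_obs(): the state, without advancing time (a new reading comes with each control period).
- snapshot(name): name is "side" or "top" or "wrist"; returns a dict with "image" (420x560x3 uint8, blue, green, red), "range_z" (420x560 float32, m along the optical axis (not along the pixel's ray), 0 where there is no reading), "fx", "fy", "cx", "cy" (pixels), "rvec" (rotation vector, rad) and "tvec" (3), from world to camera coordinates, as OpenCV has them. Camera axes: x right, y down, z forward; pixel columns grow to the right and rows downward; lengths in m; the calibration is good to about 2 mm. A picture is of the moment at which its call begins.
- close_job(): hands the job in; it is judged then, once.
The state is a dict: "time": time; "joint_positions": joint angles; "qvel": joint speeds; "joint_torque": joint torques, N m; "tool_pos": TCP position; "ee_rot": TCP orientation; "wrist_force": force on the tool from outside, world axes, zero at the start; "wrist_torque": the same for the moment, N m; "width": finger opening in m; "finger_force": force on a finger pad.
Only numpy, scipy, OpenCV 4.12 (cv2) and the standard library are available. Lean on these libraries where they do the work, as an engineer would, in place of code of your own. Each camera call takes 0.05 s, during which the arm holds its last target. There are 200 camera calls.

### The job

Unlock the carrying case with its dial, stopping for a second at each number and overshooting neither of the first two by more than half a mark: clockwise to 4 o'clock, passing it once and stopping on it the second time round, then anticlockwise to 1 o'clock, again passing it once and stopping the second time, then clockwise straight to 6 o'clock, where the dial stays while the lid, shut until now, is swung fully open. Put every filter cube that is there flat on the floor of the bay next to the dial and every filter slider flat on the floor of the other bay. Then shut the lid fully and turn both turnbuttons over it to secure it, leaving the bottle, the mouse and the white slide box undisturbed.

Things in the scene. Friction and masses are not known exactly. Their poses are not given: they have to be found in the camera images.
- case: grey carrying case, fixed; origin on the table under the middle of its tray. x points from its front (handle, towards the robot) to its hinge side, y to its left, z up. Tray 170 (x) x 240 (y) x 48 mm high outside, walls and floor 5 mm; a full-height 5 mm wall along x at y = 0 makes a left (+y) and a right bay, each 160 x 112 mm inside. The lock block with the dial stands at its left
- left_bay (a point): middle of the floor (top side) of the bay next to the dial, 5 mm above the table; axes as the case
- right_bay (a point): middle of the floor (top side) of the bay away from the dial, 5 mm above the table; axes as the case
- dial (a joint): dial angle, rad, counted on over full turns: 0 = pointer line and crank pin at the long 12 o'clock mark (case +x side), grows clockwise from above, 0.524 a mark (12 white marks; 3 o'clock is at case -y). Starts at 0.75 to 1.35; so first number at the second arrival = 8.378, second = 0.524, third = 3.142. Friction 0.03 N m, stays where left, no stops. The lock does not really block the lid
- dial_axis (a point): centre of the dial's top face, on its vertical axis, 63 mm above the table; this frame turns with the dial. Black disc 76 mm across, 12 mm thick, with a white pointer line, on a grey lock block 116 x 116 mm, 50 mm high, centred at x = -25, y = 180 mm in the case's frame
- crank_mid (a point): middle of the dial's crank pin: upright free-spinning aluminium sleeve 13 mm across, 32 mm tall, 28 mm from the dial's axis, in line with the pointer; its foot is 1.5 mm and this point 17.5 mm above the dial's face. Held by it, the dial can be cranked round without turning the gripper
- lid (a joint): opening angle of the lid in rad: 0 = shut, grows as the front edge rises, hard stop at 1.9 (past upright). Stiff hinge (about 0.42 N m friction): it stays wherever it is left. Lid: 170 x 240 x 8 mm, on top of the tray
- lid_hinge (a point): middle of the lid's hinge line, at the case's far (+x) top edge, 48 mm above the table; the line runs along the case's y
- lid_bar (a point): middle of the lid's handle: round steel bar 10 mm across, 90 mm long, along the case's y, 42 mm in front of the lid's edge on an arm at each end, 212 mm from the hinge line. Can be pinched from above, one finger on either side (30 mm free below it), and turns within a light grip. Shut: 53 mm above the table
- button_left (a joint): left (+y) turnbutton's angle, rad: 0 = its long arm points outward along the case's front, clear of the lid; 1.57 = long arm over the lid (case +x), securing it. Grows clockwise seen from above; stops at 0 and 1.65; starts at 0 to 0.35; stays where left, friction 0.03 N m. An upright fin stands on its pivot, to pinch and twist
- button_right (a joint): right (-y) turnbutton's angle, rad: 0 = its long arm points outward along the case's front, clear of the lid; 1.57 = long arm over the lid (case +x), securing it. Grows anticlockwise seen from above; stops at 0 and 1.65; starts at 0 to 0.35; stays where left, friction 0.03 N m. An upright fin stands on its pivot, to pinch and twist
- button_left_fin (a point): left turnbutton, on its vertical pivot, 77 mm above the table, 12.5 mm above the flat arm's upper face; at case x = -101, y = 90 mm. Steel fin 9 mm thick, 34 mm long (in line with the long arm), 24 mm tall, its top 88 mm above the table; arm 14 mm wide, reaching 35 mm from the pivot. In this frame y points along the long arm, x is the fin's thickness
- button_right_fin (a point): right turnbutton, mirror image of the left: on its vertical pivot, 77 mm above the table, 12.5 mm above the flat arm's upper face. In this frame -y points along the long arm and x is the fin's thickness
- cube_a_center (a point): one of the accessories to pack; may be absent (None). Microscope filter cube: black block 40 x 40 x 34 mm (z up) with a bright round window on top, about 90 g, loose. This point is its centre, 17 mm above its underside; axes along its edges
- cube_b_center (a point): one of the accessories to pack; may be absent (None). Microscope filter cube: black block 40 x 40 x 34 mm (z up) with a bright round window on top, about 90 g, loose. This point is its centre, 17 mm above its underside; axes along its edges
- slider_a_center (a point): one of the accessories to pack; may be absent (None). Microscope filter slider: flat bare-aluminium bar 78 (its x) x 24 (its y) x 16 mm (z up), about 80 g, loose. This point is its centre, 8 mm above its underside
- slider_b_center (a point): one of the accessories to pack; may be absent (None). Microscope filter slider: flat bare-aluminium bar 78 (its x) x 24 (its y) x 16 mm (z up), about 80 g, loose. This point is its centre, 8 mm above its underside
- oil_bottle: bystander: small amber bottle, 34 mm across, 60 mm high, loose; origin under its centre. Leave alone
- mouse: bystander: black computer mouse, 100 x 60 x 34 mm, loose; origin under its centre. Leave alone
- slide_box: bystander: white slide box, 90 x 85 x 32 mm, loose; origin under its centre. Leave alone
There are look-alikes about, which are no part of the job. Leave any blue look-alike of the part that bears cube_a_center alone.

How it is judged:
By the outcome, as a careful person would: the job done as asked, in the order asked, and still so for the second after the job is handed in, with the robot touching nothing.
Of cube_a, cube_b, slider_a, slider_b only 2 to 4 are there at a start; the rules pass over those that are not, and their reading is None.
At some moment in a run one of cube_a, cube_b, slider_a, slider_b may be knocked a few centimetres aside while the robot is not near it.
Once in a run the grip may slacken for a moment while it holds something.
It also fails if it takes over 210 s, if anything falls off the work surface, if the arm or the gripper's body presses on something with over 40 N, if the wrist force passes 120 N, or if a joint passes its speed limit or range.

## Working session

There is one attempt and no reset: what is moved stays moved. The work goes in short steps, Python scripts to look and compute and a tool call to move; the robot and the scene stay as the last step left them, time stands still between calls to the robot, and variables do not carry over. Pictures are saved under pics/ and viewed, at most 14 in all, crops included, and the job is handed in when it is done.

Besides the shell and the picture viewer there is one more tool, called after "Call:" as a command line: name --pt "numbers of a row" for each row, then --argument value for the rest. drive_tool: Moves the arm, as the interface text tells. Its arguments: {"type":"object","properties":{"commands":{"type":"array"},"gripper":{"type":"number"}},"required":["commands"]}

```bash
mkdir -p pics; cat > h.py <<'E'
import numpy as np, cv2
from bench import get_obs, snapshot, close_job
from scipy.spatial.transform import Rotation as R
def snap(n,save=None):
    s=snapshot(n)
    if save: cv2.imwrite('pics/'+save+'.png',s['image']); 
    if save: np.savez('pics/'+save+'.npz',**s)
    return s
def world(s,u,v,z=None):
    """pixel -> world; z given: intersect with plane, else use range"""
    M=cv2.Rodrigues(np.array(s['rvec'],float))[0]; t=np.array(s['tvec'],float).ravel()
    r=np.array([(u-s['cx'])/s['fx'],(v-s['cy'])/s['fy'],1.0])
    c=-M.T@t; d=M.T@r
    k=s['range_z'][int(round(v)),int(round(u))] if z is None else (z-c[2])/d[2]
    return c+k*d
def pix(s,p):
    return cv2.projectPoints(np.array([p],float),np.array(s['rvec'],float),np.array(s['tvec'],float),np.array([[s['fx'],0,s['cx']],[0,s['fy'],s['cy']],[0,0,1.]]),None)[0].ravel()
def load(n): return {k:(v if v.ndim else v.item()) for k,v in np.load('pics/'+n+'.npz').items()}
E
python3 - <<'E'
from h import *
print(get_obs())
a=snap('top','top0');b=snap('side','side0')
for s in(a,b):print(s['fx'],s['cx'],s['cy'],s['rvec'],s['tvec'])
E
```

```text
{'time': 0.0, 'joint_positions': array([-1.29208659e+00,  8.79582713e-02,  1.37222038e+00,  4.67641004e-06,
        1.68359699e+00, -1.03104970e-01]), 'qvel': array([-0.00081216,  0.00102243,  0.00190734, -0.00021784,  0.000259  ,
       -0.00194137]), 'joint_torque': array([-8.58016465e-04, -3.40180600e+01, -3.02429795e+01,  7.17280945e-02,
        3.28104885e-02, -1.78558835e-04]), 'tool_pos': array([ 0.20477865, -0.50987645,  0.20431958]), 'ee_rot': array([-3.13942174e+00, -2.29301178e-04,  3.81814976e-01]), 'wrist_force': array([-0.893937  ,  0.53307861, -0.18861965]), 'wrist_torque': array([-0.00337688, -0.05723794,  0.03301023]), 'finger_force': 0.0, 'width': 0.0935171479992547}
385.0663553909115 276.5280180090763 208.3079413556691 [ 2.08258035 -2.14995672  0.15538855] [0.0365294  0.56512887 0.7898134 ]
430.62819038582023 283.2820599334387 212.37808014708253 [ 2.36112817 -0.19397616  0.06322056] [-0.56455728  0.14228335  0.86038449]
```

View pics/top0.png

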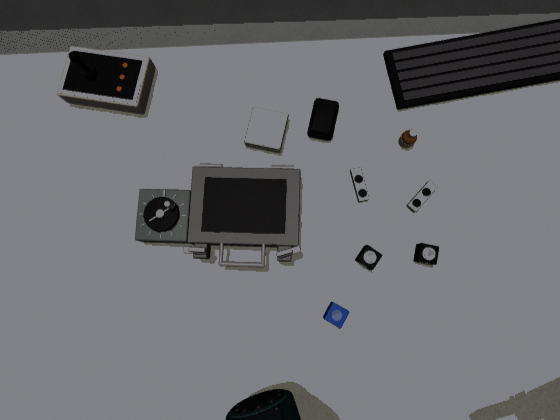

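View pics/side0.png

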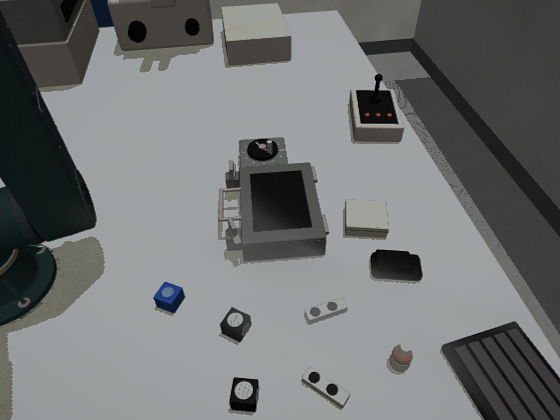

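The top view shows two black cubes at (369,257) and (427,254), and a blue look-alike at (337,315) to leave alone. The sliders are at (360,184) and (422,196). The case is around (245,206) with the dial at (161,214). Next I'll enlarge the crops.

```bash
python3 - <<'E'
from h import *
s=load('top0');im=s['image']
cv2.imwrite('pics/c1.png',cv2.resize(im[150:275,130:310],None,fx=4.4,fy=4.4,interpolation=cv2.INTER_CUBIC))
cv2.imwrite('pics/c2.png',cv2.resize(im[160:270,345:445],None,fx=5,fy=5,interpolation=cv2.INTER_CUBIC))
for n,u,v,z in [('dial',161,214,.063),('lidbl',201,176,.056),('cA',369,257,.034),('cB',427,254,.034),('sA',360,184,.016),('sB',422,196,.016)]:
  print(n,world(s,u,v,z).round(3),world(s,u,v).round(3))
E
```

```text
dial [0.56  0.268 0.063] [0.559 0.266 0.069]
lidbl [0.643 0.183 0.056] [0.643 0.183 0.056]
cA [ 0.455 -0.178  0.034] [ 0.455 -0.177  0.037]
cB [ 0.458 -0.302  0.034] [ 0.458 -0.3    0.039]
sA [ 0.622 -0.173  0.016] [ 0.621 -0.172  0.017]
sB [ 0.589 -0.31   0.016] [ 0.589 -0.31   0.015]
```

View pics/c1.png

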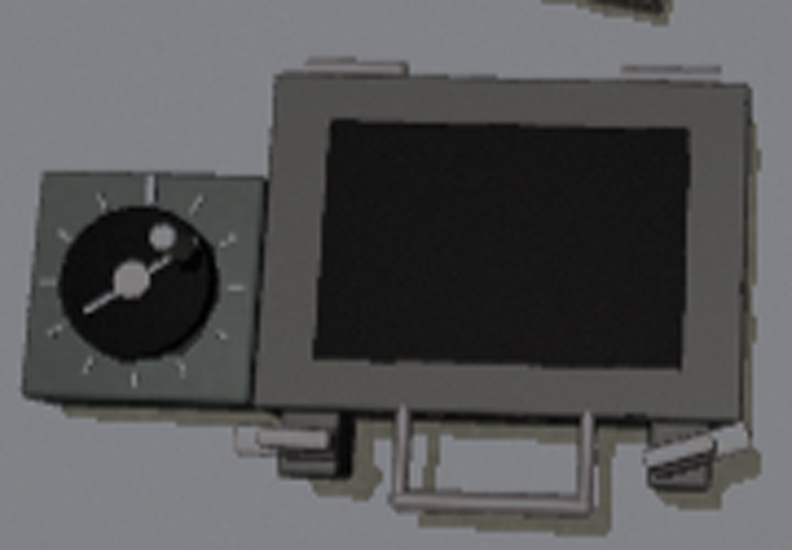

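View pics/c2.png

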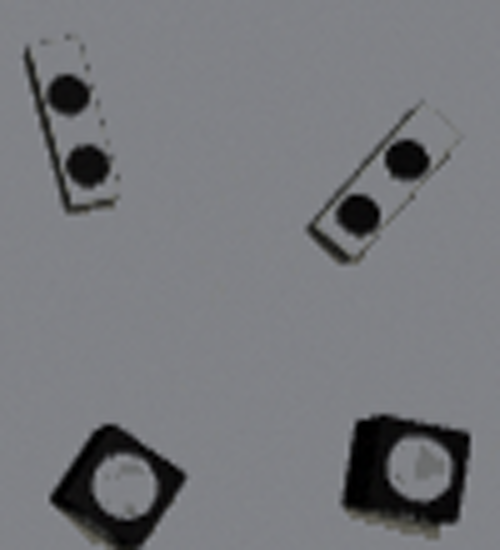

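```bash
python3 - <<'E'
from h import *
s=load('top0')
def w(u,v,z): return world(s,130+u/4.4-.4,150+v/4.4-.4,z)
C={k:w(*p,.056) for k,p in dict(bl=(276,74),br=(749,87),fr=(742,420),fl=(255,405)).items()}
for k,v in C.items(): print(k,v.round(4))
# fit
loc=np.array([[85,120],[85,-120],[-85,-120],[-85,120]])/1e3
P=np.array([C[k][:2] for k in('bl','br','fr','fl')])
lc=loc-loc.mean(0);pc=P-P.mean(0)
th=np.arctan2((lc[:,0]*pc[:,1]-lc[:,1]*pc[:,0]).sum(),(lc*pc).sum());c,si=np.cos(th),np.sin(th);Rm=np.array([[c,-si],[si,c]])
o=P.mean(0);print('case',o,th,(P-o-loc@Rm.T).round(4).tolist())
f=lambda x,y:(o+Rm@np.array([x,y])/1e3).round(4)
print('dial pred',f(-25,180),'meas',w(131,279,.064))
pin=w(162,237,.0965);print('pin',pin)
for nm,q in (('meas',w(131,279,.064)),('pred',np.r_[f(-25,180),0])):
  for g in(pin,w(170,257,.063)):
    d=Rm.T@(g[:2]-q[:2]);print(nm,np.hypot(*d),np.arctan2(-d[1],d[0]))
print('btn',f(-101,90),f(-101,-90),'bar',f(-127,0),'hinge',f(85,0),'bays',f(0,58.5),f(0,-58.5))
print('bar meas',w(400,500,.055),w(590,507,.055))
print('fins',w(258,437,.088),w(328,440,.088),w(648,462,.088),w(712,435,.088))
# depth check of dial block plane edges
def g(u,v,z): return world(s,345+u/5-.4,160+v/5-.4,z)
for n,q,z in [('sA',[(27,40),(80,36),(118,200),(70,210)],.016),('sB',[(423,100),(462,136),(352,262),(312,228)],.016),('sAh',[(69,95),(88,165)],.016),('sBh',[(407,160),(358,215)],.016),('cA',[(108,425),(186,478),(130,548)],.034),('cAw',[(123,486)],.034),('cB',[(372,416),(470,432),(458,524),(365,506)],.034),('cBw',[(420,468)],.034)]:
  W=np.array([g(*p,z) for p in q]);print(n,W[:,:2].round(4).tolist(),'mean',W.mean(0).round(4), 'ang',[round(float(np.arctan2(*(W[i+1]-W[i])[1::-1])),3) for i in range(len(W)-1)])
E
```

```text
bl [0.666  0.2029 0.056 ]
br [ 0.6502 -0.0354  0.056 ]
fr [ 0.4841 -0.0255  0.056 ]
fl [0.4989 0.2116 0.056 ]
case [0.5747771  0.08840155] -0.06168020386691085 [[-0.001, -0.0001], [-0.0021, 0.0012], [0.0015, 0.0007], [0.0015, -0.0018]]
dial pred [0.5609 0.2696] meas [0.56199863 0.27160681 0.064     ]
pin [0.57595138 0.24629199 0.0965    ]
meas 0.02890535538283041 1.0053757584567784
meas 0.02152691863538802 0.9992588037084648
pred 0.027745407458381083 0.9357272969520386
pred 0.020403814735316914 0.9041167403313409
btn [0.4795 0.1845] [0.4684 0.0048] bar [0.448  0.0962] hinge [0.6596 0.0832] bays [0.5784 0.1468] [0.5712 0.03  ]
bar meas [0.45079706 0.14085235 0.055     ] [0.44469663 0.04908198 0.055     ]
fins [0.48073495 0.20168346 0.088     ] [0.47830704 0.16874172 0.088     ] [0.46348947 0.01960692 0.088     ] [ 0.47502373 -0.01044643  0.088     ]
sA [[0.6613, -0.1523], [0.6622, -0.1767], [0.5849, -0.1886], [0.581, -0.1667]] mean [ 0.6224 -0.1711  0.016 ] ang [-1.531, -2.988, 1.745]
sB [[0.6263, -0.3294], [0.6089, -0.3452], [0.5529, -0.2907], [0.569, -0.2743]] mean [ 0.5893 -0.3099  0.016 ] ang [-2.403, 2.37, 0.795]
sAh [[0.6345, -0.1698], [0.6015, -0.1762]] mean [ 0.618 -0.173  0.016] ang [-2.95]
sBh [[0.5987, -0.3195], [0.5742, -0.2953]] mean [ 0.5865 -0.3074  0.016 ] ang [2.362]
cA [[0.4821, -0.1734], [0.4583, -0.2053], [0.4292, -0.1791]] mean [ 0.4565 -0.1859  0.034 ] ang [-2.214, 2.41]
cAw [[0.4557, -0.178]] mean [ 0.4557 -0.178   0.034 ] ang []
cB [[0.4824, -0.2871], [0.4742, -0.3283], [0.4352, -0.3192], [0.444, -0.2806]] mean [ 0.4589 -0.3038  0.034 ] ang [-1.768, 2.914, 1.347]
cBw [[0.4595, -0.3055]] mean [ 0.4595 -0.3055  0.034 ] ang []
```

Call:
drive_tool --pt "0 0 0 0 0 -1" --pt "0 0 0 0 0 -1" --pt "0 0 0 0 0 -1" --pt "0 0 0 0 0 -1" --pt "0 0 0 0 0 -1" --pt "0 0 0 0 0 -1" --pt "0 0 0 0 0 -1" --pt "0 0 0 0 0 -1" --pt "0 0 0 0 0 -1" --pt "0 0 0 0 0 -1" --pt "0 0 0 0 0 -1" --pt "0 0 0 0 0 -0.27" --gripper 0.4

```text
time: 1.6
tool_pos: [0.2048, -0.5102, 0.2049]
ee_rot: [-3.141, -0.001, 1.509]
wrist_force: [0.2, -0.9, 0.1]
width: 0.0564
finger_force: 0.0
```

Call:
drive_tool --pt "0.97 0.4 0 0 0 0" --pt "0.97 0.4 0 0 0 0" --pt "0.97 0.4 0 0 0 0" --pt "0.97 0.4 0 0 0 0" --pt "0.97 0.4 0 0 0 0" --pt "0.97 0.4 0 0 0 0" --pt "0.97 0.4 0 0 0 0" --pt "0.97 0.4 0 0 0 0" --pt "0.97 0.4 0 0 0 0" --pt "0.97 0.4 0 0 0 0" --pt "0.97 0.4 0 0 0 0" --pt "0.97 0.4 0 0 0 0" --pt "0.97 0.4 0 0 0 0" --pt "0.97 0.4 0 0 0 0" --pt "0.97 0.4 0 0 0 0" --pt "0.97 0.4 0 0 0 0" --pt "0.97 0.4 0 0 0 0" --pt "0.97 0.4 0 0 0 0" --pt "0.97 0.4 0 0 0 0" --pt "0 0 0 0 0 0"

```text
time: 4.1
tool_pos: [0.5542, 0.2086, 0.204]
ee_rot: [-3.14, 0.0, 1.511]
wrist_force: [0.3, -1.2, -0.0]
width: 0.0565
finger_force: 0.0
```

```bash
python3 - <<'E'
from h import *
s=snap('wrist','w1'); print(s['fx'],s['rvec'],s['tvec'])
for n,p in dict(dial=(.5615,.2706,.063),pin=(.576,.246,.0965)).items(): print(n,pix(s,p))
E
```

```text
294.4120942001521 [-2.91095289  0.08593294  0.01199284] [-0.54051153  0.21159953  0.44364209]
dial [282.04710424 141.78770777]
pin [298.7891932  167.23908986]
```

View pics/w1.png

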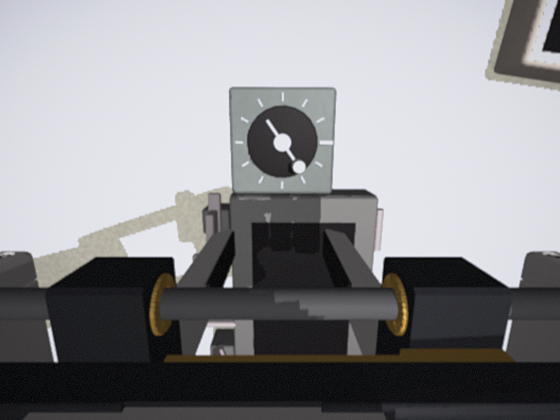

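The hub is at (282,142) and the pin at (299,167). Both match the predictions, so the dial angle is about 0.96. Next I'll grip the pin.

Call:
drive_tool --pt "0.98 0.485 0 0 0 0" --pt "0 0 0.9 0 0 0" --pt "0 0 0.9 0 0 0" --pt "0 0 0.8 0 0 0" --pt "0 0 0.7 0 0 0" --pt "0 0 0 0 0 0" --pt "0 0 0 0 0 0"

```text
time: 5.03
tool_pos: [0.5765, 0.2439, 0.075]
ee_rot: [3.14, -0.0, 1.508]
wrist_force: [-0.5, 0.3, -0.6]
width: 0.0565
finger_force: 0.0
```

Call:
drive_tool --pt "0 0 0 0 0 0" --pt "0 0 0 0 0 0" --pt "0 0 0 0 0 0" --pt "0 0 0 0 0 0" --pt "0 0 0 0 0 0" --gripper 1

```text
time: 5.65
tool_pos: [0.5759, 0.2444, 0.0734]
ee_rot: [3.141, 0.0, 1.509]
wrist_force: [0.7, -0.4, 0.5]
width: 0.0119
finger_force: 30.0
```

```bash
cat > crank.py <<'E'
import sys,numpy as np
# rows: tool x = case y, tool y = case x ; pin case offset = 28*(cos t, -sin t)
def rows(a,b,n,corr=(0,0)):
    t=np.linspace(a,b,n+1); x=28*np.cos(t)/40; y=-28*np.sin(t)/40
    return [[round(float(p),3),round(float(q),3),0,0,0,0] for p,q in zip(np.diff(y),np.diff(x))]
if __name__=='__main__':
    a,b,n=float(sys.argv[1]),float(sys.argv[2]),int(sys.argv[3]); r=rows(a,b,n); print(r); print(np.sum(r,0)[:2])
E
python3 -c "
from crank import *;from h import *
o=get_obs();print(o['tool_pos'],o['width'],o['wrist_force'])
d=o['tool_pos'][:2]-[.5615,.2706];ex=np.array([.998,-.062]);ey=np.array([.062,.998]);print(np.hypot(*d),np.arctan2(-d@ey,d@ex))
"
python3 crank.py 0.96 8.378 26; python3 crank.py 8.378 .524 28;python3 crank.py .524 3.142 10
```

```text
[0.57588371 0.24442152 0.07343885] 0.011928090955533146 [ 0.66513134 -0.38317276  0.45346371]
0.029869787353227217 1.0063325327285608
[[-0.09, -0.178, 0, 0, 0, 0], [-0.036, -0.196, 0, 0, 0, 0], [0.02, -0.198, 0, 0, 0, 0], [0.075, -0.184, 0, 0, 0, 0], [0.124, -0.156, 0, 0, 0, 0], [0.163, -0.114, 0, 0, 0, 0], [0.188, -0.064, 0, 0, 0, 0], [0.199, -0.008, 0, 0, 0, 0], [0.193, 0.048, 0, 0, 0, 0], [0.172, 0.1, 0, 0, 0, 0], [0.137, 0.145, 0, 0, 0, 0], [0.09, 0.177, 0, 0, 0, 0], [0.037, 0.196, 0, 0, 0, 0], [-0.02, 0.198, 0, 0, 0, 0], [-0.075, 0.185, 0, 0, 0, 0], [-0.124, 0.156, 0, 0, 0, 0], [-0.162, 0.115, 0, 0, 0, 0], [-0.188, 0.065, 0, 0, 0, 0], [-0.199, 0.009, 0, 0, 0, 0], [-0.193, -0.047, 0, 0, 0, 0], [-0.172, -0.1, 0, 0, 0, 0], [-0.137, -0.144, 0, 0, 0, 0], [-0.091, -0.177, 0, 0, 0, 0], [-0.037, -0.195, 0, 0, 0, 0], [0.019, -0.198, 0, 0, 0, 0], [0.074, -0.185, 0, 0, 0, 0]]
[-0.033 -0.75 ]
[[-0.073, 0.181, 0, 0, 0, 0], [-0.02, 0.195, 0, 0, 0, 0], [0.035, 0.193, 0, 0, 0, 0], [0.086, 0.176, 0, 0, 0, 0], [0.132, 0.145, 0, 0, 0, 0], [0.167, 0.103, 0, 0, 0, 0], [0.189, 0.052, 0, 0, 0, 0], [0.
[... 225 characters left out ...]
 0], [-0.123, -0.152, 0, 0, 0, 0], [-0.161, -0.112, 0, 0, 0, 0], [-0.185, -0.063, 0, 0, 0, 0], [-0.195, -0.009, 0, 0, 0, 0], [-0.19, 0.045, 0, 0, 0, 0], [-0.17, 0.096, 0, 0, 0, 0], [-0.137, 0.14, 0, 0, 0, 0], [-0.093, 0.172, 0, 0, 0, 0], [-0.042, 0.191, 0, 0, 0, 0], [0.013, 0.195, 0, 0, 0, 0], [0.066, 0.184, 0, 0, 0, 0], [0.115, 0.159, 0, 0, 0, 0], [0.154, 0.121, 0, 0, 0, 0]]
[0.259 0.957]
[[-0.145, -0.111, 0, 0, 0, 0], [-0.111, -0.145, 0, 0, 0, 0], [-0.07, -0.169, 0, 0, 0, 0], [-0.024, -0.181, 0, 0, 0, 0], [0.024, -0.181, 0, 0, 0, 0], [0.07, -0.169, 0, 0, 0, 0], [0.111, -0.145, 0, 0, 0, 0], [0.145, -0.111, 0, 0, 0, 0], [0.169, -0.07, 0, 0, 0, 0], [0.181, -0.024, 0, 0, 0, 0]]
[ 0.35  -1.306]
```

Call:
drive_tool --pt "-0.09 -0.178 0 0 0 0" --pt "-0.036 -0.196 0 0 0 0" --pt "0.02 -0.198 0 0 0 0" --pt "0.075 -0.184 0 0 0 0" --pt "0.124 -0.156 0 0 0 0" --pt "0.163 -0.114 0 0 0 0" --pt "0.188 -0.064 0 0 0 0" --pt "0.199 -0.008 0 0 0 0" --pt "0.193 0.048 0 0 0 0" --pt "0.172 0.1 0 0 0 0" --pt "0.137 0.145 0 0 0 0" --pt "0.09 0.177 0 0 0 0" --pt "0.037 0.196 0 0 0 0" --pt "-0.02 0.198 0 0 0 0"

```text
time: 7.4
tool_pos: [0.5694, 0.2953, 0.0734]
ee_rot: [-3.14, -0.0, 1.509]
wrist_force: [-3.1, -3.6, 2.6]
width: 0.0125
finger_force: 30.0
```

```bash
cat > ang.py <<'E'
from h import *
def ang():
    o=get_obs();d=o['tool_pos'][:2]-[.5615,.2706];ex=np.array([.998,-.062]);ey=np.array([.062,.998]);print(o['time'],o['tool_pos'],o['width'],o['wrist_force'].round(1),'r',np.hypot(*d),'ang',np.arctan2(-d@ey,d@ex)%6.2832)
ang()
E
python3 ang.py
python3 - <<'E'
from h import *
s=snap('top','t1');cv2.imwrite('pics/t1c.png',cv2.resize(s['image'][170:260,110:230],None,fx=6,fy=6,interpolation=cv2.INTER_CUBIC))
E
```

```text
7.4 [0.56940548 0.29525164 0.07338966] 0.012500011639382972 [-3.1 -3.6  2.6] r 0.0258882210962744 ang 4.960685785201079
```

View pics/t1c.png

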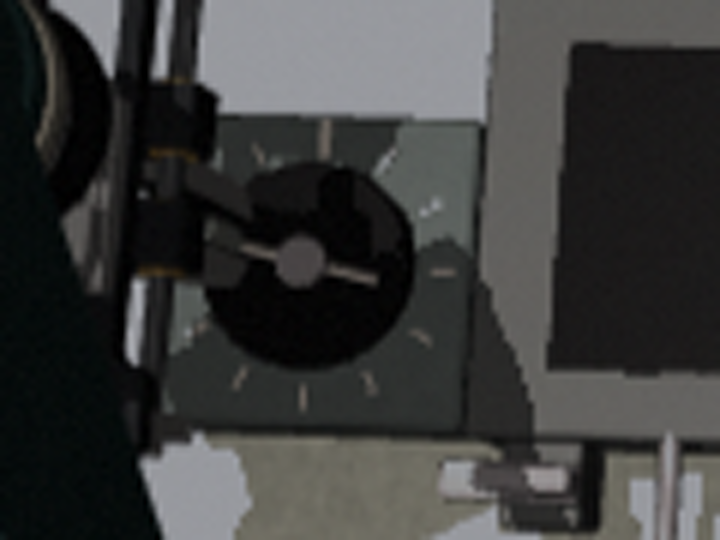

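The pointer reads about 4.9 against 4.95 commanded, so it tracks. I'll continue to 8.378 and rest there.

Call:
drive_tool --pt "-0.075 0.185 0 0 0 0" --pt "-0.124 0.156 0 0 0 0" --pt "-0.162 0.115 0 0 0 0" --pt "-0.188 0.065 0 0 0 0" --pt "-0.199 0.009 0 0 0 0" --pt "-0.193 -0.047 0 0 0 0" --pt "-0.172 -0.1 0 0 0 0" --pt "-0.137 -0.144 0 0 0 0" --pt "-0.091 -0.177 0 0 0 0" --pt "-0.037 -0.195 0 0 0 0" --pt "0.019 -0.198 0 0 0 0" --pt "0.074 -0.185 0 0 0 0" --pt "0 0 0 0 0 0" --pt "0 0 0 0 0 0" --pt "0 0 0 0 0 0"

```text
time: 9.32
tool_pos: [0.5456, 0.245, 0.0734]
ee_rot: [-3.141, 0.0, 1.509]
wrist_force: [0.1, 2.4, 0.4]
width: 0.012
finger_force: 30.0
```

```bash
python3 ang.py
python3 - <<'E'
from h import *
s=snap('top','t2');cv2.imwrite('pics/t2c.png',cv2.resize(s['image'][170:260,110:230],None,fx=6,fy=6,interpolation=cv2.INTER_CUBIC))
E
```

```text
9.325 [0.54559499 0.24503512 0.07344525] 0.012046648105475349 [0.1 2.4 0.4] r 0.030108678640485772 ang 2.065294102050636
```

View pics/t2c.png

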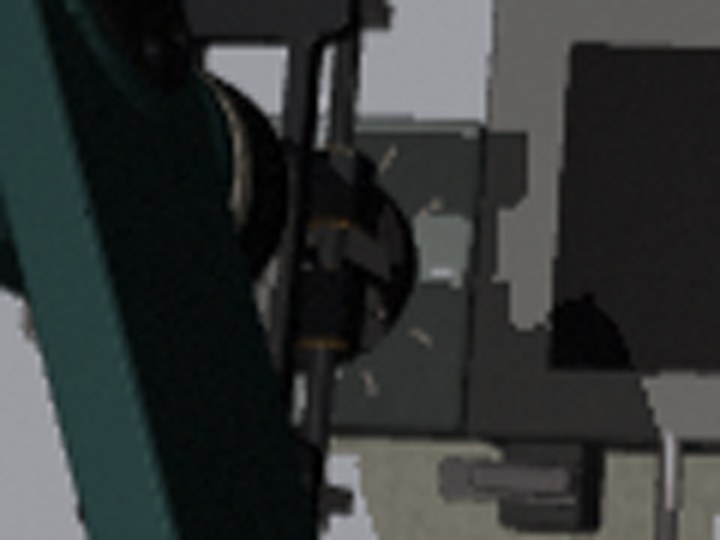

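Call:
drive_tool --pt "0 0 0 0 0 0" --pt "0 0 0 0 0 0" --pt "0 0 0 0 0 0" --pt "0 0 0 0 0 0" --pt "0 0 0 0 0 0" --pt "0 0 0 0 0 0" --pt "0 0 0 0 0 0" --pt "0 0 0 0 0 0" --pt "-0.073 0.181 0 0 0 0" --pt "-0.02 0.195 0 0 0 0" --pt "0.035 0.193 0 0 0 0" --pt "0.086 0.176 0 0 0 0" --pt "0.132 0.145 0 0 0 0" --pt "0.167 0.103 0 0 0 0" --pt "0.189 0.052 0 0 0 0" --pt "0.196 -0.002 0 0 0 0" --pt "0.188 -0.056 0 0 0 0" --pt "0.165 -0.106 0 0 0 0" --pt "0.129 -0.147 0 0 0 0" --pt "0.083 -0.177 0 0 0 0"

```text
time: 11.88
tool_pos: [0.5715, 0.2945, 0.0734]
ee_rot: [3.14, 0.001, 1.509]
wrist_force: [-0.0, -4.5, 1.3]
width: 0.0124
finger_force: 30.0
```

Call:
drive_tool --pt "0.031 -0.193 0 0 0 0" --pt "-0.024 -0.194 0 0 0 0" --pt "-0.077 -0.18 0 0 0 0" --pt "-0.123 -0.152 0 0 0 0" --pt "-0.161 -0.112 0 0 0 0" --pt "-0.185 -0.063 0 0 0 0" --pt "-0.195 -0.009 0 0 0 0" --pt "-0.19 0.045 0 0 0 0" --pt "-0.17 0.096 0 0 0 0" --pt "-0.137 0.14 0 0 0 0" --pt "-0.093 0.172 0 0 0 0" --pt "-0.042 0.191 0 0 0 0" --pt "0.013 0.195 0 0 0 0"

```text
time: 13.5
tool_pos: [0.5653, 0.2405, 0.0734]
ee_rot: [-3.14, 0.001, 1.509]
wrist_force: [-2.2, 2.8, 0.4]
width: 0.0122
finger_force: 30.0
```

```bash
python3 ang.py
```

```text
13.5 [0.56525306 0.24051437 0.07343004] 0.01217177644165158 [-2.2  2.8  0.4] r 0.030318814482118407 ang 1.3846469549578246
```

Call:
drive_tool --pt "0.066 0.184 0 0 0 0" --pt "0.115 0.159 0 0 0 0" --pt "0.154 0.121 0 0 0 0" --pt "0 0 0 0 0 0" --pt "0 0 0 0 0 0" --pt "0 0 0 0 0 0"

```text
time: 14.25
tool_pos: [0.5848, 0.2531, 0.0735]
ee_rot: [3.141, -0.0, 1.509]
wrist_force: [-0.6, 1.4, -0.7]
width: 0.0123
finger_force: 30.0
```

```bash
python3 ang.py
```

```text
14.25 [0.58483119 0.25305444 0.07346527] 0.012295582713138067 [-0.6  1.4 -0.7] r 0.029192315311097988 ang 0.5827492665807721
```

Call:
drive_tool --pt "0 0 0 0 0 0" --pt "0 0 0 0 0 0" --pt "0 0 0 0 0 0" --pt "0 0 0 0 0 0" --pt "0 0 0 0 0 0" --pt "0 0 0 0 0 0" --pt "0 0 0 0 0 0" --pt "0 0 0 0 0 0" --pt "-0.145 -0.111 0 0 0 0" --pt "-0.111 -0.145 0 0 0 0" --pt "-0.07 -0.169 0 0 0 0" --pt "-0.024 -0.181 0 0 0 0" --pt "0.024 -0.181 0 0 0 0" --pt "0.07 -0.169 0 0 0 0" --pt "0.111 -0.145 0 0 0 0" --pt "0.145 -0.111 0 0 0 0" --pt "0.169 -0.07 0 0 0 0" --pt "0.181 -0.024 0 0 0 0" --pt "0 0 0 0 0 0" --pt "0 0 0 0 0 0"

```text
time: 16.75
tool_pos: [0.5333, 0.2708, 0.0734]
ee_rot: [-3.141, -0.001, 1.509]
wrist_force: [1.7, 0.9, -2.2]
width: 0.0122
finger_force: 30.0
```

Call:
drive_tool --pt "0 0 0 0 0 0" --pt "0 0 0 0 0 0" --pt "0 0 0 0 0 0" --pt "0 0 0 0 0 0" --pt "0 0 0 0 0 0" --pt "0 0 0 0 0 0" --pt "0 0 0 0 0 0"

```text
time: 17.62
tool_pos: [0.5333, 0.2702, 0.0735]
ee_rot: [-3.142, 0.0, 1.509]
wrist_force: [1.2, 0.7, -0.9]
width: 0.012
finger_force: 30.0
```

```bash
python3 ang.py
```

```text
17.625 [0.53329359 0.2701888  0.07346502] 0.011997197833310705 [ 1.2  0.7 -0.9] r 0.028209406630345626 ang 3.0649707552648042
```

Call:
drive_tool --pt "0 0 0 0 0 0" --pt "0 0 0 0 0 0" --pt "0 0 0 0 0 0" --pt "0 0 -0.7 0 0 0" --pt "0 0 -0.9 0 0 0" --pt "0 0 -0.9 0 0 0" --pt "-0.9 -0.37 0 0 0 0" --pt "-0.9 -0.37 0 0 0 0" --pt "-0.9 -0.37 0 0 0 0" --pt "-0.9 -0.37 0 0 0 0" --pt "-0.89 -0.38 0 0 0 0" --pt "0 0 0 0 0 0" --pt "0 0 0 0 0 0" --gripper 0.5

```text
time: 19.25
tool_pos: [0.4483, 0.0959, 0.1737]
ee_rot: [3.141, -0.001, 1.509]
wrist_force: [-0.0, -0.5, 0.2]
width: 0.0468
finger_force: 0.0
```

```bash
python3 ang.py
python3 - <<'E'
from h import *
s=snap('top','t3');a=cv2.resize(s['image'][170:275,120:320],None,fx=4,fy=4,interpolation=cv2.INTER_CUBIC);cv2.imwrite('pics/t3c.png',a)
E
```

```text
19.25 [0.44826035 0.09590353 0.17368889] 0.04681978641878634 [-0.  -0.5  0.2] r 0.20818759314507515 ang 2.08386627447652
```

View pics/t3c.png

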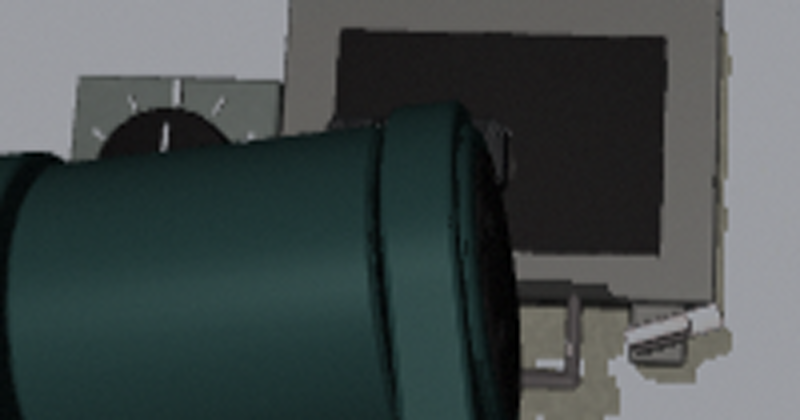

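The dial pointer is at 6 o'clock: its tail at crop (166,130) points to the 12 mark. Next is the lid bar.

Call:
drive_tool --pt "0 0 0 0 0 0" --pt "0 0 0.8 0 0 0" --pt "0 0 0.9 0 0 0" --pt "0 0 0.9 0 0 0" --pt "0 0 0.5 0 0 0" --pt "0 0 0.35 0 0 0" --pt "0 0 0 0 0 0" --pt "0 0 0 0 0 0" --gripper 0.68

```text
time: 20.3
tool_pos: [0.4489, 0.0958, 0.0364]
ee_rot: [3.14, -0.0, 1.509]
wrist_force: [0.1, -0.6, -0.1]
width: 0.0302
finger_force: 0.0
```

Call:
drive_tool --pt "0 0 0 0 0 0" --pt "0 0 0 0 0 0" --pt "0 0 0 0 0 0" --pt "0 0 0 0 0 0" --gripper 1

```text
time: 20.8
tool_pos: [0.4482, 0.0955, 0.0361]
ee_rot: [3.141, -0.0, 1.509]
wrist_force: [-2.0, -0.3, 3.2]
width: 0.0089
finger_force: 30.0
```

```bash
python3 ang.py; cat > arc.py <<'E'
import numpy as np,sys
a,b,n=float(sys.argv[1]),float(sys.argv[2]),int(sys.argv[3])
t=np.linspace(a,b,n+1); x=-212*np.cos(t)-5*np.sin(t)*-1*-1; z=212*np.sin(t)+5*np.cos(t); x=-212*np.cos(t)+5*np.sin(t)
print([[0,round(float(p)/40,2),round(float(-q)/40,2),0,0,0] for p,q in zip(np.diff(x),np.diff(z))]); print((x[-1]-x[0])/40,-(z[-1]-z[0])/40)
E
python3 arc.py 0 1.95 30
```

```text
20.8 [0.44822003 0.09553714 0.03606749] 0.008864386463868163 [-2.  -0.3  3.2] r 0.20851703844899167 ang 2.0830727439956798
[[0, 0.02, -0.34, 0, 0, 0], [0, 0.04, -0.34, 0, 0, 0], [0, 0.06, -0.34, 0, 0, 0], [0, 0.09, -0.33, 0, 0, 0], [0, 0.11, -0.33, 0, 0, 0], [0, 0.13, -0.32, 0, 0, 0], [0, 0.15, -0.31, 0, 0, 0], [0, 0.17, -0.3, 0, 0, 0], [0, 0.19, -0.29, 0, 0, 0], [0, 0.21, -0.28, 0, 0, 0], [0, 0.22, -0.26, 0, 0, 0], [0, 0.24, -0.25, 0, 0, 0], [0, 0.26, -0.23, 0, 0, 0], [0, 0.27, -0.21, 0, 0, 0], [0, 0.28, -0.2, 0, 0, 0], [0, 0.3, -0.18, 0, 0, 0], [0, 0.31, -0.16, 0, 0, 0], [0, 0.32, -0.14, 0, 0, 0], [0, 0.32, -0.12, 0, 0, 0], [0, 0.33, -0.1, 0, 0, 0], [0, 0.34, -0.07, 0, 0, 0], [0, 0.34, -0.05, 0, 0, 0], [0, 0.34, -0.03, 0, 0, 0], [0, 0.34, -0.01, 0, 0, 0], [0, 0.34, 0.02, 0, 0, 0], [0, 0.34, 0.04, 0, 0, 0], [0, 0.34, 0.06, 0, 0, 0], [0, 0.33, 0.08, 0, 0, 0], [0, 0.33, 0.1, 0, 0, 0], [0, 0.32, 0.12, 0, 0, 0]]
7.378078370537304 -4.752213885601597
```

Call:
drive_tool --pt "0 0 -0.1 0 0 0" --pt "0 0.01 -0.1 0 0 0" --pt "0 0.01 -0.14 0 0 0" --pt "0 0 0 0 0 0"

```text
time: 21.3
tool_pos: [0.4488, 0.0955, 0.0497]
ee_rot: [3.142, 0.0, 1.509]
wrist_force: [1.2, 1.1, 0.2]
width: 0.0092
finger_force: 30.0
```

```bash
python3 ang.py
```

```text
21.3 [0.44883053 0.09547452 0.04967788] 0.009206625565667023 [1.2 1.1 0.2] r 0.20823866859818332 ang 2.0804480280987585
```

Call:
drive_tool --pt "0 0.04 -0.34 0 0 0" --pt "0 0.06 -0.34 0 0 0" --pt "0 0.09 -0.33 0 0 0" --pt "0 0.11 -0.33 0 0 0" --pt "0 0 0 0 0 0"

```text
time: 21.92
tool_pos: [0.4603, 0.0948, 0.1044]
ee_rot: [-3.141, 0.0, 1.509]
wrist_force: [-4.2, -1.0, 1.5]
width: 0.0089
finger_force: 30.0
```

```bash
python3 ang.py
python3 - <<'E'
from h import *
s=snap('side','s1');u,v=pix(s,(.575,.088,.05));print(u,v)
cv2.imwrite('pics/s1c.png',cv2.resize(s['image'][110:290,170:370],None,fx=3,fy=3,interpolation=cv2.INTER_CUBIC))
E
```

```text
21.925 [0.46033419 0.09475798 0.1043595 ] 0.008863144080356034 [-4.2 -1.   1.5] r 0.20286679450654294 ang 2.030828186600207
278.08352611066687 201.20618657268736
```

View pics/s1c.png

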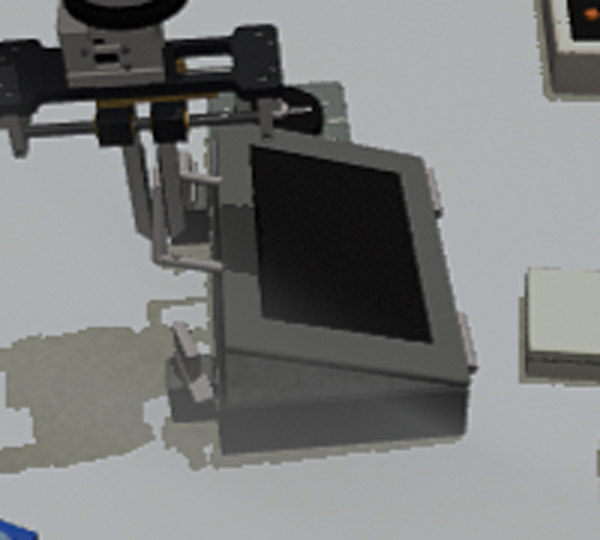

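The lid is rising with the bar held in the fingers. I'll continue the arc.

Call:
drive_tool --pt "0 0.13 -0.32 0 0 0" --pt "0 0.15 -0.31 0 0 0" --pt "0 0.17 -0.3 0 0 0" --pt "0 0.19 -0.29 0 0 0" --pt "0 0.21 -0.28 0 0 0" --pt "0 0.22 -0.26 0 0 0" --pt "0 0.24 -0.25 0 0 0" --pt "0 0.26 -0.23 0 0 0" --pt "0 0.27 -0.21 0 0 0" --pt "0 0.28 -0.2 0 0 0" --pt "0 0.3 -0.18 0 0 0" --pt "0 0.31 -0.16 0 0 0" --pt "0 0.32 -0.14 0 0 0"

```text
time: 23.6
tool_pos: [0.5825, 0.087, 0.2329]
ee_rot: [3.139, 0.0, 1.509]
wrist_force: [-7.3, 0.8, 8.6]
width: 0.0086
finger_force: 30.0
```

Call:
drive_tool --pt "0 0.32 -0.12 0 0 0" --pt "0 0.33 -0.1 0 0 0" --pt "0 0.34 -0.07 0 0 0" --pt "0 0.34 -0.05 0 0 0" --pt "0 0.34 -0.03 0 0 0" --pt "0 0.34 -0.01 0 0 0" --pt "0 0.34 0.02 0 0 0" --pt "0 0.34 0.04 0 0 0" --pt "0 0.34 0.06 0 0 0" --pt "0 0.33 0.08 0 0 0" --pt "0 0.2 0.06 0 0 0" --pt "0 0 0 0 0 0"

```text
time: 25.1
tool_pos: [0.727, 0.0777, 0.2341]
ee_rot: [3.135, 0.0, 1.508]
wrist_force: [3.5, -1.7, 1.6]
width: 0.009
finger_force: 30.0
```

```bash
python3 ang.py; python3 -c "
from h import *
o=get_obs();print(o['joint_positions'].round(2),o['joint_torque'].round(0))"
```

```text
25.1 [0.72698272 0.07767212 0.23405206] 0.009017845065167377 [ 3.5 -1.7  1.6] r 0.2541765096798227 ang 0.7997791586583646
[ 0.03  0.51  0.79 -0.    1.84  0.09] [  1. -50. -28.   1.   1.   0.]
```

Call:
drive_tool --pt "0 0.15 0.05 0 0 0" --pt "0 0.1 0.03 0 0 0" --pt "0 0 0 0 0 0" --pt "0 0 0 0 0 0"

```text
time: 25.6
tool_pos: [0.732, 0.0774, 0.2322]
ee_rot: [-3.138, 0.001, 1.509]
wrist_force: [-8.8, -1.5, 9.0]
width: 0.0089
finger_force: 30.0
```

```bash
python3 ang.py
```

```text
25.6 [0.73197976 0.07735161 0.23216714] 0.008921014500684946 [-8.8 -1.5  9. ] r 0.2576980576996337 ang 0.7858700011953007
```

Call:
drive_tool --pt "0 0.12 0.03 0 0 0" --pt "0 0 0 0 0 0" --pt "0 0 0 0 0 0"

```text
time: 25.98
tool_pos: [0.732, 0.0774, 0.2321]
ee_rot: [-3.127, 0.002, 1.509]
wrist_force: [-21.6, -1.8, 14.5]
width: 0.0088
finger_force: 30.0
```

Call:
drive_tool --pt "0 0 0 0 0 0" --pt "0 0 0 0 0 0" --pt "0 0 0 0 0 0" --pt "0 0 -0.5 0 0 0" --pt "0 0 -0.5 0 0 0" --pt "0 -0.3 -0.3 0 0 0" --pt "-0.5 -0.9 0 0 0 0" --pt "-0.9 -0.9 0 0 0 0" --pt "-0.9 -0.9 0 0 0 0" --pt "-0.9 -0.9 0 0 0 0" --pt "-0.9 -0.9 0 0 0 0" --pt "-0.9 -0.9 0 0 0 0" --pt "-0.9 -0.5 0 0 0 0" --pt "0 0 0 0 0 0" --gripper 0.68

```text
time: 27.72
tool_pos: [0.4755, -0.144, 0.2801]
ee_rot: [3.141, 0.0, 1.505]
wrist_force: [-0.5, 0.4, -0.0]
width: 0.0298
finger_force: 0.0
```

```bash
python3 ang.py; python3 - <<'E'
from h import *
s=snap('top','t4');s2=snap('side','s4')
a=s['image'];b=s2['image']
cv2.imwrite('pics/t4c.png',np.vstack([cv2.resize(a[150:280,120:460],None,fx=2.2,fy=2.2),cv2.resize(b[130:330,150:490],None,fx=2.2,fy=2.2)])[:,:740])
print(cv2.imread('pics/t4c.png').shape)
E
```

```text
27.725 [ 0.47552446 -0.14402975  0.28014451] 0.029777749829439162 [-0.5  0.4 -0. ] r 0.42344966574274007 ang 1.7132093574651446
(726, 740, 3)
```

```bash
python3 - <<'E'
from h import *
a=load('t4')['image'];b=load('s4')['image']
A=cv2.resize(a[120:280,120:460],None,fx=1.17,fy=1.17);B=cv2.resize(b[100:420,150:490],None,fx=1.17,fy=1.17)
A=cv2.resize(a[120:285,125:455],(795,398))[:,:];cv2.imwrite('pics/t4c.png',cv2.resize(a[120:285,125:455],(790,395)))
E
```

```text
(no output)
```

View pics/t4c.png

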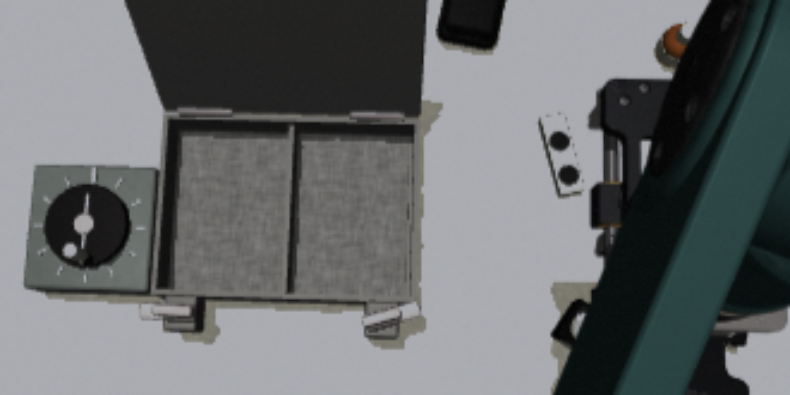

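Lid fully open and dial at 6. Next I'll write a height-based detector for the items, using the saved shots.

```bash
cat >> h.py <<'E'
def cloud(s):
    M=cv2.Rodrigues(np.array(s['rvec'],float))[0]; t=np.array(s['tvec'],float).ravel()
    v,u=np.mgrid[:420,:560]; k=s['range_z']; P=np.stack([(u-s['cx'])/s['fx']*k,(v-s['cy'])/s['fy']*k,k],-1)
    W=(P-t)@M; W[k<=0]=9; return W
EXP=dict(cA=(.4557,-.177,.034),cB=(.459,-.3045,.034),sA=(.6215,-.172,.016),sB=(.589,-.309,.016))
def find(s,exp=EXP,rad=.09):
    W=cloud(s)
    for n,(x,y,z) in exp.items():
        m=((abs(W[...,2]-z)<.006)&(np.hypot(W[...,0]-x,W[...,1]-y)<rad)).astype(np.uint8)
        q,l,st,ce=cv2.connectedComponentsWithStats(m)
        for i in range(1,q):
            if st[i,4]<60: continue
            p=W[l==i]; r=cv2.minAreaRect((p[:,:2]*1000).astype(np.float32))
            if max(r[1])>100 or max(r[1])<30: continue
            print(n,'c',np.array(r[0]).round(1),'size',np.array(r[1]).round(1),'ang',round(np.radians(r[2]),3),'z',p[:,2].mean().round(4),'px',ce[i].round(0),'n',st[i,4])
E
python3 - <<'E'
from h import *
for n in('top0','side0','t4','s4'): print(n);find(load(n))
E
```

```text
top0
cA c [ 455.2 -177.9] size [40.2 40.6] ang 0.94 z 0.035 px [369. 257.] n 356
cB c [ 458.9 -304.1] size [40.  41.5] ang 1.325 z 0.0351 px [428. 254.] n 364
sA c [ 621.8 -171.1] size [77.8 24.1] ang 0.193 z 0.0168 px [359. 184.] n 367
sB c [ 589.  -309.5] size [24.5 77.4] ang 0.803 z 0.0169 px [422. 196.] n 373
side0
cA c [ 457.4 -179.6] size [40.4 41.2] ang 0.93 z 0.0345 px [235. 321.] n 499
cB c [ 460.5 -305.2] size [40.6 41.1] ang 1.333 z 0.0346 px [244. 391.] n 691
sA c [ 623.7 -172.4] size [78.1 25.7] ang 0.187 z 0.0161 px [326. 309.] n 539
sB c [ 590.9 -311.2] size [24.8 78.2] ang 0.79 z 0.0163 px [326. 386.] n 772
t4
cA c [ 462.7 -166.2] size [16.7 40.8] ang 1.08 z 0.0347 px [364. 254.] n 128
sA c [ 621.9 -171. ] size [77.7 24.2] ang 0.202 z 0.017 px [359. 184.] n 366
s4
cA c [ 457.3 -179.5] size [40.8 41.2] ang 0.899 z 0.0345 px [235. 321.] n 502
cB c [ 460.5 -305.4] size [40.8 40.8] ang 1.329 z 0.0346 px [244. 391.] n 693
sA c [ 623.5 -172.4] size [77.9 26.5] ang 0.205 z 0.016 px [326. 309.] n 539
sB c [ 591.3 -311.1] size [25.1 77.8] ang 0.787 z 0.0163 px [326. 386.] n 767
```

```bash
cat >> h.py <<'E'
def go(x,y,z,yaw,p0=None):
    """turn first (wz total), then shift totals in the turned tool frame (units)"""
    o=get_obs(); p=o['tool_pos'] if p0 is None else np.array(p0[:3]); y0=o['ee_rot'][2] if p0 is None else p0[3]
    d=np.array([x,y,z])-p; c,s=np.cos(yaw),np.sin(yaw)
    print('wz',round(-(yaw-y0)*10,2),'dx',round((c*d[0]+s*d[1])/.04,2),'dy',round((s*d[0]-c*d[1])/.04,2),'dz',round(-d[2]/.04,2))
def case(x,y): # mm -> world
    return np.array([.5748,.0884])+np.array([[.9981,.0616],[-.0616,.9981]])@np.array([x,y])/1e3
E
python3 -c "
from h import *
go(.4563,-.1787,.005,.92)
L=case(-10,88);L2=case(-10,29);S1=case(-42,-58.5);S2=case(6,-58.5);print(L,L2,S1,S2)
go(*L,.011,1.509,(.4563,-.1787,.12,.92))
"
```

```text
wz 5.88 dx -1.04 dy 0.14 dz 6.87
[0.5702398 0.1768488] [0.5666054 0.1179609] [0.5292762  0.03259835] [0.577185   0.02964155]
wz -5.89 dx 9.05 dy 2.29 dz 2.72
```

Call:
drive_tool --pt "0 0 0 0 0 0.98" --pt "0 0 0 0 0 0.98" --pt "0 0 0 0 0 0.98" --pt "0 0 0 0 0 0.98" --pt "0 0 0 0 0 0.98" --pt "0 0 0 0 0 0.98" --pt "-0.52 0.07 0.9 0 0 0" --pt "-0.52 0.07 0.9 0 0 0" --pt "0 0 0.9 0 0 0" --pt "0 0 0.9 0 0 0" --pt "0 0 0.9 0 0 0" --pt "0 0 0.9 0 0 0" --pt "0 0 0.7 0 0 0" --pt "0 0 0.5 0 0 0" --pt "0 0 0.22 0 0 0" --pt "0 0 0 0 0 0" --gripper 0.3

```text
time: 29.82
tool_pos: [0.4566, -0.1784, 0.0069]
ee_rot: [-3.14, 0.0, 0.922]
wrist_force: [-0.8, 0.5, 0.4]
width: 0.0657
finger_force: 0.0
```

Call:
drive_tool --pt "0 0 0 0 0 0" --pt "0 0 0 0 0 0" --pt "0 0 0 0 0 0" --pt "0 0 0 0 0 0" --pt "0 0 -0.6 0 0 0" --pt "0 0 -0.9 0 0 0" --pt "0 0 -0.9 0 0 0" --pt "0 0 -0.6 0 0 0" --gripper 1

```text
time: 30.82
tool_pos: [0.457, -0.1797, 0.1292]
ee_rot: [3.139, -0.0, 0.921]
wrist_force: [0.0, 0.8, 0.2]
width: 0.0397
finger_force: 30.0
```

```bash
python3 -c "
from h import *
o=get_obs();print(o['tool_pos'],o['ee_rot'],o['width'])
L=case(-10,88)
go(*L,.011,1.509)
"
```

```text
[ 0.45700015 -0.1796588   0.12915702] [ 3.13929980e+00 -1.51815951e-04  9.20615895e-01] 0.039733137840522965
wz -5.88 dx 9.07 dy 2.28 dz 2.95
```

Call:
drive_tool --pt "0 0 0 0 0 -0.98" --pt "0 0 0 0 0 -0.98" --pt "0 0 0 0 0 -0.98" --pt "0 0 0 0 0 -0.98" --pt "0 0 0 0 0 -0.98" --pt "0 0 0 0 0 -0.98" --pt "0.9 0.23 0 0 0 0" --pt "0.9 0.23 0 0 0 0" --pt "0.9 0.23 0 0 0 0" --pt "0.9 0.23 0 0 0 0" --pt "0.9 0.23 0 0 0 0" --pt "0.9 0.23 0 0 0 0" --pt "0.9 0.23 0 0 0 0" --pt "0.9 0.23 0 0 0 0" --pt "0.9 0.23 0 0 0 0" --pt "0.97 0.21 0 0 0 0" --pt "0 0 0 0 0 0" --pt "0 0 0 0 0 0"

```text
time: 33.08
tool_pos: [0.5697, 0.1766, 0.1268]
ee_rot: [-3.141, 0.001, 1.509]
wrist_force: [0.7, -0.9, -1.0]
width: 0.0397
finger_force: 30.0
```

```bash
python3 -c "
from h import *
o=get_obs();print(o['tool_pos'],o['ee_rot'],o['width'])
L=case(-10,88)
go(*L,.012,1.509)
"
```

```text
[0.56971981 0.17660577 0.12680873] [-3.14058085e+00  1.15382629e-03  1.50880055e+00] 0.03974181860656831
wz -0.0 dx 0.01 dy 0.01 dz 2.87
```

Call:
drive_tool --pt "0 0 0.8 0 0 0" --pt "0 0 0.8 0 0 0" --pt "0 0 0.7 0 0 0" --pt "0 0 0.4 0 0 0" --pt "0 0 0.17 0 0 0" --pt "0 0 0 0 0 0" --pt "0 0 0 0 0 0"

```text
time: 33.95
tool_pos: [0.5709, 0.1771, 0.0137]
ee_rot: [3.139, -0.0, 1.508]
wrist_force: [0.4, 0.2, -1.3]
width: 0.0395
finger_force: 30.0
```

Call:
drive_tool --pt "0 0 0 0 0 0" --pt "0 0 0 0 0 0" --pt "0 0 -0.3 0 0 0" --pt "0 0 -0.9 0 0 0" --pt "0 0 -0.9 0 0 0" --pt "0 0 -0.9 0 0 0" --pt "0 0 0 0 0 0" --gripper 0.4

```text
time: 34.83
tool_pos: [0.5727, 0.1778, 0.138]
ee_rot: [3.132, -0.002, 1.509]
wrist_force: [-0.9, 0.7, -0.5]
width: 0.0562
finger_force: 0.0
```

```bash
python3 - <<'E'
from h import *
o=get_obs();print(o['tool_pos'],o['ee_rot'],o['width'])
E=dict(EXP); L=case(-10,88); E['placedA']=(*L,.039)
for n in('top','side'): s=snap(n,'p_'+n);print(n);find(s,E)
go(.4597,-.3047,.005,1.33)
E
```

```text
[0.57269914 0.17780236 0.1379902 ] [ 3.13221780e+00 -2.48622093e-03  1.50890134e+00] 0.05620358414412247
top
cB c [ 459.1 -304. ] size [40.2 41.2] ang 1.346 z 0.035 px [428. 254.] n 367
sA c [ 621.7 -171.2] size [77.6 25. ] ang 0.192 z 0.0167 px [359. 184.] n 365
sB c [ 589.3 -309.8] size [24. 79.] ang 0.802 z 0.0169 px [422. 196.] n 376
placedA c [569.9 176.5] size [40.4 40.7] ang 1.526 z 0.04 px [206. 210.] n 319
side
cB c [ 460.3 -305.3] size [40.4 41.2] ang 1.309 z 0.0347 px [244. 391.] n 692
sA c [ 623.6 -172.5] size [78.  25.3] ang 0.198 z 0.0162 px [326. 309.] n 531
sB c [ 590.9 -311.4] size [24.8 77.9] ang 0.793 z 0.0162 px [326. 386.] n 761
wz 1.79 dx -12.36 dy 0.19 dz 3.2
```

Call:
drive_tool --pt "0 0 0 0 0 0.9" --pt "0 0 0 0 0 0.89" --pt "-0.95 0.01 0 0 0 0" --pt "-0.95 0.01 0 0 0 0" --pt "-0.95 0.02 0 0 0 0" --pt "-0.95 0.01 0 0 0 0" --pt "-0.95 0.02 0 0 0 0" --pt "-0.95 0.01 0 0 0 0" --pt "-0.95 0.02 0 0 0 0" --pt "-0.95 0.01 0 0 0 0" --pt "-0.95 0.02 0 0 0 0" --pt "-0.95 0.01 0 0 0 0" --pt "-0.95 0.02 0 0 0 0" --pt "-0.95 0.02 0 0 0 0" --pt "-0.96 0.01 0 0 0 0" --pt "0 0 0 0 0 0" --pt "0 0 0.9 0 0 0" --pt "0 0 0.8 0 0 0" --pt "0 0 0 0 0 0" --gripper 0.3

```text
time: 37.3
tool_pos: [0.4571, -0.3015, 0.0604]
ee_rot: [-3.133, -0.005, 1.331]
wrist_force: [-0.8, -0.5, -0.1]
width: 0.0657
finger_force: 0.0
```

```bash
python3 - <<'E'
from h import *
o=get_obs();print(o['tool_pos'],o['ee_rot'],o['width'])
find(snap('side'),dict(cB=EXP['cB']));go(.4597,-.3047,.005,1.33)
E
```

```text
[ 0.45710769 -0.30152782  0.06037863] [-3.13324346 -0.00453291  1.33076968] 0.06565959434517059
cB c [ 460.6 -305.3] size [40.9 40.9] ang 1.301 z 0.0346 px [244. 391.] n 694
wz 0.01 dx -0.04 dy 0.04 dz 1.45
```

Call:
drive_tool --pt "-0.04 0.04 0.6 0 0 0" --pt "0 0 0.5 0 0 0" --pt "0 0 0.3 0 0 0" --pt "0 0 0 0 0 0" --pt "0 0 0 0 0 0"

```text
time: 37.98
tool_pos: [0.4614, -0.3072, 0.01]
ee_rot: [3.14, 0.001, 1.33]
wrist_force: [-0.0, 1.0, -0.7]
width: 0.0658
finger_force: 0.0
```

Call:
drive_tool --pt "0 0 0 0 0 0" --pt "0 0 0 0 0 0" --pt "0 0 0 0 0 0" --pt "0 0 0 0 0 0" --pt "0 0 -0.6 0 0 0" --pt "0 0 -0.9 0 0 0" --pt "0 0 -0.9 0 0 0" --pt "0 0 -0.6 0 0 0" --pt "0 0 0 0 0 0" --gripper 1

```text
time: 39.1
tool_pos: [0.4618, -0.3075, 0.1309]
ee_rot: [3.137, 0.002, 1.33]
wrist_force: [-0.5, -0.4, -1.1]
width: 0.0399
finger_force: 30.0
```

```bash
python3 -c "
from h import *
o=get_obs();print(o['tool_pos'],o['ee_rot'],o['width'])
go(*case(-10,29),.012,1.509)
"
```

```text
[ 0.46182702 -0.307543    0.13087304] [3.13696435e+00 2.09588954e-03 1.32987284e+00] 0.03987250402960663
wz -1.79 dx 10.78 dy 1.96 dz 2.97
```

Call:
drive_tool --pt "0 0 0 0 0 -0.9" --pt "0 0 0 0 0 -0.89" --pt "0.9 0.16 0 0 0 0" --pt "0.9 0.16 0 0 0 0" --pt "0.9 0.16 0 0 0 0" --pt "0.9 0.16 0 0 0 0" --pt "0.9 0.16 0 0 0 0" --pt "0.9 0.16 0 0 0 0" --pt "0.9 0.16 0 0 0 0" --pt "0.9 0.17 0 0 0 0" --pt "0.9 0.17 0 0 0 0" --pt "0.9 0.17 0 0 0 0" --pt "0.9 0.17 0 0 0 0" --pt "0.88 0.16 0 0 0 0" --pt "0 0 0 0 0 0" --pt "0 0 0 0 0 0"

```text
time: 41.1
tool_pos: [0.5647, 0.1182, 0.127]
ee_rot: [-3.139, 0.001, 1.509]
wrist_force: [-0.9, 0.0, -0.5]
width: 0.04
finger_force: 30.0
```

```bash
python3 -c "
from h import *
o=get_obs();print(o['tool_pos'],o['ee_rot'],o['width'])
go(*case(-10,29),.0145,1.509)
"
```

```text
[0.56470958 0.11824659 0.12701034] [-3.13892606e+00  1.29092950e-03  1.50887829e+00] 0.039958229446943896
wz -0.0 dx -0.0 dy 0.05 dz 2.81
```

Call:
drive_tool --pt "0 0.04 0.8 0 0 0" --pt "0 0 0.8 0 0 0" --pt "0 0 0.7 0 0 0" --pt "0 0 0.35 0 0 0" --pt "0 0 0.16 0 0 0" --pt "0 0 0 0 0 0" --pt "0 0 0 0 0 0"

```text
time: 41.98
tool_pos: [0.5682, 0.1188, 0.0176]
ee_rot: [3.139, -0.0, 1.509]
wrist_force: [0.2, -0.3, -0.7]
width: 0.0396
finger_force: 30.0
```

Call:
drive_tool --pt "0 0 0 0 0 0" --pt "0 0 0 0 0 0" --pt "0 0 -0.3 0 0 0" --pt "0 0 -0.9 0 0 0" --pt "0 0 -0.9 0 0 0" --pt "0 0 -0.9 0 0 0" --pt "0 0 0 0 0 0" --pt "0 0 0 0 0 0" --gripper 0.4

```text
time: 42.98
tool_pos: [0.5668, 0.1187, 0.1358]
ee_rot: [-3.141, 0.0, 1.509]
wrist_force: [0.4, -0.4, -0.0]
width: 0.0565
finger_force: 0.0
```

```bash
python3 - <<'E'
from h import *
o=get_obs();print(o['tool_pos'],o['ee_rot'],o['width'])
E=dict(sA=EXP['sA'],sB=EXP['sB'],A=(*case(-10,88),.039),B=(*case(-10,29),.039))
for n in('top','side'): s=snap(n,'p_'+n);print(n);find(s,E)
go(.6227,-.1718,.005,.197)
E
```

```text
[0.56680607 0.11872017 0.13583566] [-3.14103624e+00  2.10291648e-04  1.50883863e+00] 0.05649290765755849
top
sA c [ 622.1 -171. ] size [78.4 24.6] ang 0.197 z 0.0168 px [359. 184.] n 367
sB c [ 589.3 -310. ] size [24.2 78.6] ang 0.795 z 0.0169 px [422. 196.] n 374
A c [566.5 104.4] size [38.7 11.2] ang 0.072 z 0.0395 px [238. 209.] n 73
B c [566.5 104.4] size [38.7 11.2] ang 0.072 z 0.0395 px [238. 209.] n 73
side
sA c [ 623.8 -172.9] size [77.7 25. ] ang 0.199 z 0.0161 px [326. 309.] n 538
sB c [ 590.9 -311.4] size [24.9 78. ] ang 0.802 z 0.0163 px [326. 386.] n 760
A c [567.6 114.4] size [55.7 44.2] ang 1.414 z 0.0395 px [274. 197.] n 273
B c [566.3 181.4] size [52.7 55. ] ang 1.443 z 0.0393 px [271. 178.] n 299
wz 13.12 dx -0.03 dy 7.4 dz 3.23
```

Call:
drive_tool --pt "0 0 0 0 0 1" --pt "0 0 0 0 0 1" --pt "0 0 0 0 0 1" --pt "0 0 0 0 0 1" --pt "0 0 0 0 0 1" --pt "0 0 0 0 0 1" --pt "0 0 0 0 0 1" --pt "0 0 0 0 0 1" --pt "0 0 0 0 0 1" --pt "0 0 0 0 0 1" --pt "0 0 0 0 0 1" --pt "0 0 0 0 0 1" --pt "0 0 0 0 0 1" --pt "0 0 0 0 0 0.12" --gripper 0.45

```text
time: 44.82
tool_pos: [0.5663, 0.1187, 0.1345]
ee_rot: [-3.141, 0.003, 0.197]
wrist_force: [0.1, -1.2, -0.1]
width: 0.0518
finger_force: 0.0
```

Call:
drive_tool --pt "0 0.9 0 0 0 0" --pt "0 0.9 0 0 0 0" --pt "0 0.9 0 0 0 0" --pt "0 0.9 0 0 0 0" --pt "0 0.9 0 0 0 0" --pt "0 0.9 0 0 0 0" --pt "0 0.95 0 0 0 0" --pt "-0.03 0.95 0 0 0 0" --pt "0 0 0.9 0 0 0" --pt "0 0 0.9 0 0 0" --pt "0 0 0 0 0 0" --pt "0 0 0 0 0 0"

```text
time: 46.32
tool_pos: [0.6236, -0.1679, 0.0651]
ee_rot: [3.141, -0.001, 0.198]
wrist_force: [0.7, 0.2, -1.4]
width: 0.0517
finger_force: 0.0
```

```bash
python3 - <<'E'
from h import *
o=get_obs();print(o['tool_pos'],o['ee_rot'],o['width'])
E=dict(sA=EXP['sA'],sB=EXP['sB'],A=(*case(-10,88),.039),B=(*case(-10,29),.039))
for n in('top','side'): s=snap(n,'p_'+n);print(n);find(s,E,.05)
go(.6227,-.1718,.004,.197)
E
```

```text
[ 0.62358181 -0.1678802   0.06514958] [ 3.14102354e+00 -8.26818388e-04  1.97575563e-01] 0.051652149798350026
top
sA c [ 605.4 -176.4] size [33.5 19.8] ang 0.225 z 0.0173 px [363. 191.] n 83
sB c [ 580. -288.] size [17.3 45.9] ang 1.256 z 0.0164 px [413. 203.] n 99
A c [570.1 176.2] size [40.1 41. ] ang 1.549 z 0.0398 px [206. 210.] n 330
A c [568.8 134.2] size [11.9 40.1] ang 1.556 z 0.0399 px [224. 210.] n 97
B c [564.3  89.3] size [ 5.2 80.9] ang 1.506 z 0.0419 px [245. 211.] n 95
B c [568.3 120.6] size [40. 41.] ang 1.509 z 0.0398 px [231. 210.] n 329
B c [568.7 161.6] size [10.4 38.3] ang 1.534 z 0.0395 px [212. 210.] n 82
side
sA c [ 623.8 -172.9] size [77.3 25.8] ang 0.195 z 0.0158 px [324. 311.] n 453
sB c [ 591.2 -311.3] size [24.9 77.5] ang 0.794 z 0.0162 px [326. 386.] n 767
A c [570.1 181.2] size [52.1 84.3] ang 1.505 z 0.0392 px [271. 177.] n 354
B c [571.3 161.3] size [12.4 37.5] ang 1.501 z 0.0385 px [272. 184.] n 80
B c [567.  111.7] size [55.9 80.3] ang 1.516 z 0.0393 px [274. 200.] n 411
wz 0.0 dx -0.06 dy 0.08 dz 1.57
```

Call:
drive_tool --pt "-0.04 0.05 0.6 0 0 0" --pt "0 0 0.5 0 0 0" --pt "0 0 0.3 0 0 0" --pt "0 0 0.13 0 0 0" --pt "0 0 0 0 0 0" --pt "0 0 0 0 0 0"

```text
time: 47.18
tool_pos: [0.6225, -0.1703, 0.004]
ee_rot: [3.141, -0.001, 0.197]
wrist_force: [-0.1, -0.2, -0.6]
width: 0.0521
finger_force: 0.0
```

Call:
drive_tool --pt "0 0 0 0 0 0" --pt "0 0 0 0 0 0" --pt "0 0 0 0 0 0" --pt "0 0 0 0 0 0" --pt "0 0 0 0 0 0" --gripper 1

```text
time: 47.8
tool_pos: [0.6221, -0.1703, 0.0033]
ee_rot: [3.141, -0.0, 0.197]
wrist_force: [0.8, -1.0, 0.3]
width: 0.0234
finger_force: 30.0
```

Call:
drive_tool --pt "0 0 -0.6 0 0 0" --pt "0 0 -0.9 0 0 0" --pt "0 0 -0.9 0 0 0" --pt "0 0 -0.7 0 0 0" --pt "0 0 0 0 0 0" --pt "0 0 0 0 0 0"

```text
time: 48.55
tool_pos: [0.6211, -0.1698, 0.1252]
ee_rot: [-3.14, 0.002, 0.197]
wrist_force: [-0.2, 0.4, -0.9]
width: 0.0239
finger_force: 30.0
```

```bash
python3 -c "
from h import *
o=get_obs();print(o['tool_pos'],o['ee_rot'],o['width'])
go(*case(6,-58.5),.012,1.509)
"
```

```text
[ 0.62108512 -0.1697696   0.12524003] [-3.14019958e+00  2.33845505e-03  1.96876247e-01] 0.02393357388446651
wz -13.12 dx 4.91 dy -1.4 dz 2.83
```

Call:
drive_tool --pt "0 0 0 0 0 -1" --pt "0 0 0 0 0 -1" --pt "0 0 0 0 0 -1" --pt "0 0 0 0 0 -1" --pt "0 0 0 0 0 -1" --pt "0 0 0 0 0 -1" --pt "0 0 0 0 0 -1" --pt "0 0 0 0 0 -1" --pt "0 0 0 0 0 -1" --pt "0 0 0 0 0 -1" --pt "0 0 0 0 0 -1" --pt "0 0 0 0 0 -1" --pt "0 0 0 0 0 -1" --pt "0 0 0 0 0 -0.12"

```text
time: 50.3
tool_pos: [0.6208, -0.1697, 0.1244]
ee_rot: [-3.137, -0.001, 1.508]
wrist_force: [-0.1, 0.1, -0.4]
width: 0.0239
finger_force: 30.0
```

Call:
drive_tool --pt "0.7 -0.2 0 0 0 0" --pt "0.7 -0.2 0 0 0 0" --pt "0.7 -0.2 0 0 0 0" --pt "0.7 -0.2 0 0 0 0" --pt "0.7 -0.2 0 0 0 0" --pt "0.7 -0.2 0 0 0 0" --pt "0.71 -0.2 0 0 0 0" --pt "0 0 0 0 0 0" --pt "0 0 0 0 0 0" --pt "0 0 0 0 0 0"

```text
time: 51.55
tool_pos: [0.5783, 0.0283, 0.1267]
ee_rot: [-3.141, 0.0, 1.507]
wrist_force: [0.1, 0.6, -0.9]
width: 0.0238
finger_force: 30.0
```

```bash
python3 - <<'E'
from h import *
o=get_obs();print(o['tool_pos'],o['ee_rot'],o['width'],o['finger_force'])
go(*case(6,-58.5),.0105,1.509)
find(snap('side'),dict(sB=EXP['sB'],held=(*case(6,-58.5),.13)))
E
```

```text
[0.57826045 0.02834803 0.12667175] [-3.14111861e+00  4.73335531e-04  1.50717892e+00] 0.023787682451434894 29.999762177467346
wz -0.02 dx 0.03 dy -0.03 dz 2.9
sB c [ 590.9 -311.2] size [24.9 77.9] ang 0.796 z 0.0164 px [326. 386.] n 764
```

Call:
drive_tool --pt "0.03 -0.03 0.8 0 0 0" --pt "0 0 0.8 0 0 0" --pt "0 0 0.7 0 0 0" --pt "0 0 0.4 0 0 0" --pt "0 0 0.21 0 0 0" --pt "0 0 0 0 0 0" --pt "0 0 0 0 0 0"

```text
time: 52.48
tool_pos: [0.5781, 0.0306, 0.012]
ee_rot: [3.139, 0.0, 1.509]
wrist_force: [-0.5, -0.1, -0.9]
width: 0.0237
finger_force: 30.0
```

Call:
drive_tool --pt "0 0 0 0 0 0" --pt "0 0 0 0 0 0" --pt "0 0 0 0 0 0" --pt "0 0 -0.3 0 0 0" --pt "0 0 -0.9 0 0 0" --pt "0 0 -0.9 0 0 0" --pt "0 0 -0.9 0 0 0" --pt "0 0 0 0 0 0" --pt "0 0 0 0 0 0" --gripper 0.6

```text
time: 53.6
tool_pos: [0.5767, 0.0306, 0.1301]
ee_rot: [-3.141, 0.0, 1.509]
wrist_force: [0.3, -0.4, -0.3]
width: 0.0375
finger_force: 0.0
```

```bash
python3 - <<'E'
from h import *
o=get_obs();print(o['tool_pos'],o['ee_rot'],o['width'])
E=dict(sB=EXP['sB'],S=(*case(6,-58.5),.021))
for n in('top','side'): s=snap(n,'p_'+n);print(n);find(s,E,.06)
go(.5902,-.3107,.004,2.366)
E
```

```text
[0.57665728 0.03064341 0.13013509] [-3.14082771e+00  1.16672693e-04  1.50884687e+00] 0.037506725518790134
top
sB c [ 589.3 -309.9] size [24.2 77.8] ang 0.796 z 0.0168 px [422. 196.] n 378
side
sB c [ 591.1 -311.1] size [25.  78.1] ang 0.804 z 0.0163 px [326. 386.] n 760
S c [580.5  85.8] size [ 5.2 40.4] ang 1.53 z 0.0211 px [280. 211.] n 65
S c [580.3  33.1] size [73.5 24.1] ang 1.51 z 0.0217 px [285. 229.] n 277
wz -8.57 dx -6.23 dy -5.84 dz 3.12
```

Call:
drive_tool --pt "0 0 0 0 0 -0.95" --pt "0 0 0 0 0 -0.95" --pt "0 0 0 0 0 -0.95" --pt "0 0 0 0 0 -0.95" --pt "0 0 0 0 0 -0.95" --pt "0 0 0 0 0 -0.95" --pt "0 0 0 0 0 -0.95" --pt "0 0 0 0 0 -0.95" --pt "0 0 0 0 0 -0.97" --pt "-0.69 -0.65 0 0 0 0" --pt "-0.69 -0.65 0 0 0 0" --pt "-0.69 -0.65 0 0 0 0" --pt "-0.69 -0.65 0 0 0 0" --pt "-0.69 -0.65 0 0 0 0" --pt "-0.69 -0.65 0 0 0 0" --pt "-0.7 -0.65 0 0 0 0" --pt "-0.7 -0.65 0 0 0 0" --pt "-0.7 -0.64 0 0 0 0" --pt "0 0 0 0 0 0" --gripper 0.45

```text
time: 56.08
tool_pos: [0.5903, -0.3131, 0.1279]
ee_rot: [-3.14, -0.004, 2.362]
wrist_force: [-0.1, -0.3, -0.7]
width: 0.0516
finger_force: 0.0
```

Call:
drive_tool --pt "0 0 0.9 0 0 0" --pt "0 0 0.8 0 0 0" --pt "0 0 0 0 0 0" --pt "0 0 0 0 0 0"

```text
time: 56.58
tool_pos: [0.5921, -0.3104, 0.0634]
ee_rot: [3.141, 0.001, 2.367]
wrist_force: [-0.3, -0.4, 1.0]
width: 0.0518
finger_force: 0.0
```

```bash
python3 - <<'E'
from h import *
o=get_obs();print(o['tool_pos'],o['ee_rot'],o['width'])
find(snap('side'),dict(sB=EXP['sB']));find(snap('top'),dict(sB=EXP['sB'],S=(*case(6,-58.5),.021)))
go(.5902,-.3107,.004,2.366)
E
```

```text
[ 0.59209073 -0.31038985  0.06343909] [3.14129755e+00 5.80906127e-04 2.36654566e+00] 0.05178998816970914
sB c [ 606.9 -327.5] size [24.3 32.3] ang 0.814 z 0.0161 px [338. 394.] n 320
sB c [ 589.5 -310.2] size [24.5 78.6] ang 0.795 z 0.017 px [422. 196.] n 376
S c [577.9  30.6] size [75.7 24.1] ang 1.502 z 0.0218 px [272. 206.] n 364
wz 0.0 dx 0.05 dy -0.04 dz 1.52
```

Call:
drive_tool --pt "0.04 -0.03 0.6 0 0 0" --pt "0 0 0.5 0 0 0" --pt "0 0 0.38 0 0 0" --pt "0 0 0 0 0 0" --pt "0 0 0 0 0 0"

```text
time: 57.3
tool_pos: [0.59, -0.3109, 0.0041]
ee_rot: [3.141, 0.001, 2.366]
wrist_force: [-0.7, -0.5, 0.0]
width: 0.052
finger_force: 0.0
```

Call:
drive_tool --pt "0 0 0 0 0 0" --pt "0 0 0 0 0 0" --pt "0 0 0 0 0 0" --pt "0 0 0 0 0 0" --pt "0 0 0 0 0 0" --gripper 1

```text
time: 57.92
tool_pos: [0.5898, -0.3107, 0.0038]
ee_rot: [3.142, 0.001, 2.366]
wrist_force: [-0.0, 0.1, 1.7]
width: 0.0235
finger_force: 30.0
```

Call:
drive_tool --pt "0 0 -0.6 0 0 0" --pt "0 0 -0.9 0 0 0" --pt "0 0 -0.9 0 0 0" --pt "0 0 -0.7 0 0 0" --pt "0 0 0 0 0 0" --pt "0 0 0 0 0 0"

```text
time: 58.68
tool_pos: [0.589, -0.3102, 0.1256]
ee_rot: [-3.141, -0.003, 2.366]
wrist_force: [0.5, -0.1, -1.5]
width: 0.0234
finger_force: 30.0
```

```bash
python3 -c "
from h import *
o=get_obs();print(o['tool_pos'],o['ee_rot'],o['width'])
go(*case(-42,-58.5),.012,1.509)
"
```

```text
[ 0.5889681  -0.31020847  0.125631  ] [-3.14098196e+00 -2.54359006e-03  2.36579340e+00] 0.02343379463399863
wz 8.57 dx 8.46 dy -2.02 dz 2.84
```

Call:
drive_tool --pt "0 0 0 0 0 0.95" --pt "0 0 0 0 0 0.95" --pt "0 0 0 0 0 0.95" --pt "0 0 0 0 0 0.95" --pt "0 0 0 0 0 0.95" --pt "0 0 0 0 0 0.95" --pt "0 0 0 0 0 0.95" --pt "0 0 0 0 0 0.95" --pt "0 0 0 0 0 0.97"

```text
time: 59.8
tool_pos: [0.5885, -0.3099, 0.1243]
ee_rot: [-3.137, -0.002, 1.506]
wrist_force: [-0.1, -0.7, 0.0]
width: 0.0239
finger_force: 30.0
```

Call:
drive_tool --pt "0.77 -0.18 0 0 0 0" --pt "0.77 -0.18 0 0 0 0" --pt "0.77 -0.18 0 0 0 0" --pt "0.77 -0.18 0 0 0 0" --pt "0.77 -0.18 0 0 0 0" --pt "0.77 -0.18 0 0 0 0" --pt "0.77 -0.18 0 0 0 0" --pt "0.77 -0.19 0 0 0 0" --pt "0.77 -0.19 0 0 0 0" --pt "0.77 -0.19 0 0 0 0" --pt "0.76 -0.19 0 0 0 0" --pt "0 0 0 0 0 0" --pt "0 0 0 0 0 0" --pt "0 0 0 0 0 0"

```text
time: 61.55
tool_pos: [0.5299, 0.0311, 0.1268]
ee_rot: [-3.141, 0.0, 1.507]
wrist_force: [0.4, -0.1, -0.7]
width: 0.0241
finger_force: 30.0
```

```bash
python3 - <<'E'
from h import *
o=get_obs();print(o['tool_pos'],o['ee_rot'],o['width'],o['finger_force'])
go(*case(-42,-58.5),.0095,1.509)
E
```

```text
[0.52988592 0.03112073 0.12677379] [-3.14050800e+00  4.69179549e-04  1.50749123e+00] 0.024062362298156666 29.999765753746033
wz -0.02 dx 0.04 dy -0.02 dz 2.93
```

Call:
drive_tool --pt "0.03 -0.02 0.8 0 0 0" --pt "0 0 0.8 0 0 0" --pt "0 0 0.7 0 0 0" --pt "0 0 0.4 0 0 0" --pt "0 0 0.21 0 0 0" --pt "0 0 0 0 0 0" --pt "0 0 0 0 0 0"

```text
time: 62.42
tool_pos: [0.5303, 0.0332, 0.0123]
ee_rot: [3.139, 0.0, 1.509]
wrist_force: [-0.8, -0.6, -1.2]
width: 0.0236
finger_force: 30.0
```

Call:
drive_tool --pt "0 0 0 0 0 0" --pt "0 0 0 0 0 0" --pt "0 0 0 0 0 0" --pt "0 0 -0.3 0 0 0" --pt "0 0 -0.9 0 0 0" --pt "0 0 -0.9 0 0 0" --pt "0 0 -0.9 0 0 0" --pt "0 0 -0.9 0 0 0" --pt "0 0 -0.7 0 0 0" --pt "0 0 0 0 0 0" --pt "0 0 0 0 0 0" --gripper 0.6

```text
time: 63.8
tool_pos: [0.5287, 0.0334, 0.1941]
ee_rot: [-3.14, 0.0, 1.509]
wrist_force: [0.1, 0.7, -0.4]
width: 0.0375
finger_force: 0.0
```

```bash
python3 - <<'E'
from h import *
o=get_obs();print(o['tool_pos'],o['ee_rot'],o['width'])
E=dict(S1=(*case(6,-58.5),.021),S2=(*case(-42,-58.5),.021),A=(*case(-10,88),.039),B=(*case(-10,29),.039))
for n in('top','side'): s=snap(n,'q_'+n);print(n);find(s,E,.045)
E
```

```text
[0.5287299  0.03339266 0.19411068] [-3.14016872e+00  1.37181417e-04  1.50880298e+00] 0.03747404153007263
top
A c [565.2 169. ] size [ 9.5 40.3] ang 1.499 z 0.0395 px [209. 212.] n 81
B c [568.5 129.8] size [41. 21.] ang 0.003 z 0.0397 px [227. 210.] n 177
side
S1 c [580.2  32.7] size [74.4 24.1] ang 1.507 z 0.0216 px [285. 229.] n 279
S1 c [538.5  31.9] size [58.7 11.2] ang 1.503 z 0.022 px [266. 231.] n 82
S2 c [532.4  35. ] size [73.  23.8] ang 1.511 z 0.0217 px [262. 231.] n 276
A c [571.5 183.5] size [47.3 72.2] ang 1.517 z 0.0394 px [270. 176.] n 306
B c [566.  111.6] size [55.9 68.7] ang 1.524 z 0.0393 px [274. 199.] n 375
```

Call:
drive_tool --pt "0 0 -0.9 0 0 0" --pt "0 0 -0.9 0 0 0" --pt "0.2 0.7 -0.15 0 0 0" --pt "0.2 0.7 0 0 0 0" --pt "0.2 0.7 0 0 0 0" --pt "0.2 0.7 0 0 0 0" --pt "0.2 0.7 0 0 0 0" --pt "0.2 0.7 0 0 0 0" --pt "0.21 0.8 0 0 0 0" --pt "0 0 0 0 0 0" --pt "0 0 0 0 0 0" --pt "0 0 0 0 0 0" --gripper 0.65

```text
time: 65.4
tool_pos: [0.7315, 0.0771, 0.2742]
ee_rot: [3.141, 0.0, 1.509]
wrist_force: [0.1, 0.3, 0.3]
width: 0.0331
finger_force: 0.0
```

```bash
python3 - <<'E'
from h import *
o=get_obs();print(o['tool_pos'],o['ee_rot'],o['width'])
go(.732,.0774,.232,1.509)
E=dict(S1=(*case(6,-58.5),.021),S2=(*case(-42,-58.5),.021),A=(*case(-10,88),.039),B=(*case(-10,29),.039))
s=snap('top','r_top');find(s,E,.045)
E
```

```text
[0.73149749 0.07710504 0.27416996] [3.14079052e+00 7.84776414e-05 1.50865217e+00] 0.033075586569646556
wz -0.0 dx 0.01 dy 0.01 dz 1.05
S1 c [576.8  24.9] size [63.3 23.4] ang 1.536 z 0.022 px [275. 206.] n 302
S1 c [536.8  28.2] size [44.8  7.4] ang 1.543 z 0.022 px [272. 223.] n 64
S2 c [569.8  29.5] size [45.3  8.5] ang 1.512 z 0.0213 px [272. 210.] n 67
S2 c [528.9  22.8] size [56. 23.] ang 1.538 z 0.0217 px [276. 227.] n 272
```

Call:
drive_tool --pt "0 0 0.5 0 0 0" --pt "0 0 0.4 0 0 0" --pt "0 0 0.15 0 0 0" --pt "0 0 0 0 0 0" --pt "0 0 0 0 0 0"

```text
time: 66.08
tool_pos: [0.7326, 0.0772, 0.2325]
ee_rot: [3.139, -0.0, 1.509]
wrist_force: [0.6, -0.0, 0.5]
width: 0.0328
finger_force: 0.0
```

Call:
drive_tool --pt "0 0 0 0 0 0" --pt "0 0 0 0 0 0" --pt "0 0 0 0 0 0" --pt "0 0 0 0 0 0" --pt "0 0 0 0 0 0" --gripper 1

```text
time: 66.7
tool_pos: [0.7319, 0.0773, 0.2313]
ee_rot: [-3.141, 0.0, 1.509]
wrist_force: [-3.2, 0.5, 2.2]
width: 0.0089
finger_force: 30.0
```

```bash
python3 ang.py; python3 arc.py 1.9 0 30
```

```text
66.7 [0.73192689 0.07729224 0.23133803] 0.008917931180953435 [-3.2  0.5  2.2] r 0.2577076192965075 ang 0.7861762576104467
[[0, -0.32, -0.11, 0, 0, 0], [0, -0.32, -0.09, 0, 0, 0], [0, -0.33, -0.06, 0, 0, 0], [0, -0.33, -0.04, 0, 0, 0], [0, -0.33, -0.02, 0, 0, 0], [0, -0.34, -0.0, 0, 0, 0], [0, -0.34, 0.02, 0, 0, 0], [0, -0.33, 0.04, 0, 0, 0], [0, -0.33, 0.06, 0, 0, 0], [0, -0.33, 0.08, 0, 0, 0], [0, -0.32, 0.1, 0, 0, 0], [0, -0.31, 0.12, 0, 0, 0], [0, -0.3, 0.14, 0, 0, 0], [0, -0.29, 0.16, 0, 0, 0], [0, -0.28, 0.18, 0, 0, 0], [0, -0.27, 0.2, 0, 0, 0], [0, -0.26, 0.21, 0, 0, 0], [0, -0.24, 0.23, 0, 0, 0], [0, -0.23, 0.25, 0, 0, 0], [0, -0.21, 0.26, 0, 0, 0], [0, -0.2, 0.27, 0, 0, 0], [0, -0.18, 0.28, 0, 0, 0], [0, -0.16, 0.29, 0, 0, 0], [0, -0.14, 0.3, 0, 0, 0], [0, -0.12, 0.31, 0, 0, 0], [0, -0.1, 0.32, 0, 0, 0], [0, -0.08, 0.33, 0, 0, 0], [0, -0.06, 0.33, 0, 0, 0], [0, -0.04, 0.33, 0, 0, 0], [0, -0.02, 0.34, 0, 0, 0]]
-7.131722215337494 4.849979268885359
```

Call:
drive_tool --pt "0 -0.32 -0.11 0 0 0" --pt "0 -0.32 -0.09 0 0 0" --pt "0 -0.33 -0.06 0 0 0" --pt "0 -0.33 -0.04 0 0 0" --pt "0 -0.33 -0.02 0 0 0" --pt "0 -0.34 0 0 0 0" --pt "0 -0.34 0.02 0 0 0" --pt "0 -0.33 0.04 0 0 0" --pt "0 -0.33 0.06 0 0 0" --pt "0 -0.33 0.08 0 0 0" --pt "0 -0.32 0.1 0 0 0" --pt "0 -0.31 0.12 0 0 0" --pt "0 -0.3 0.14 0 0 0" --pt "0 -0.29 0.16 0 0 0" --pt "0 -0.28 0.18 0 0 0"

```text
time: 68.58
tool_pos: [0.5425, 0.0897, 0.2093]
ee_rot: [3.135, -0.002, 1.509]
wrist_force: [1.5, 1.4, 2.6]
width: 0.0087
finger_force: 30.0
```

Call:
drive_tool --pt "0 -0.27 0.2 0 0 0" --pt "0 -0.26 0.21 0 0 0" --pt "0 -0.24 0.23 0 0 0" --pt "0 -0.23 0.25 0 0 0" --pt "0 -0.21 0.26 0 0 0" --pt "0 -0.2 0.27 0 0 0" --pt "0 -0.18 0.28 0 0 0" --pt "0 -0.16 0.29 0 0 0" --pt "0 -0.14 0.3 0 0 0" --pt "0 -0.12 0.31 0 0 0" --pt "0 -0.1 0.32 0 0 0" --pt "0 -0.08 0.33 0 0 0" --pt "0 0 0 0 0 0"

```text
time: 70.2
tool_pos: [0.4526, 0.095, 0.0758]
ee_rot: [-3.14, -0.001, 1.509]
wrist_force: [4.2, 6.0, -2.7]
width: 0.0094
finger_force: 30.0
```

```bash
python3 ang.py
```

```text
70.2 [0.45263823 0.09499787 0.07580814] 0.009428558309652415 [ 4.2  6.  -2.7] r 0.20660830763415247 ang 2.0637000052163
```

Call:
drive_tool --pt "0 -0.06 0.33 0 0 0" --pt "0 -0.04 0.33 0 0 0" --pt "0 -0.02 0.3 0 0 0" --pt "0 0 0 0 0 0"

```text
time: 70.7
tool_pos: [0.4482, 0.0952, 0.0374]
ee_rot: [-3.141, -0.001, 1.509]
wrist_force: [4.6, 5.0, -2.7]
width: 0.0089
finger_force: 30.0
```

Call:
drive_tool --pt "0 0 0.1 0 0 0" --pt "0 0 0.05 0 0 0" --pt "0 0 0 0 0 0" --pt "0 0 0 0 0 0"

```text
time: 71.2
tool_pos: [0.4482, 0.0951, 0.0351]
ee_rot: [-3.141, -0.0, 1.509]
wrist_force: [-4.8, 4.7, 14.2]
width: 0.0092
finger_force: 30.0
```

```bash
python3 ang.py;python3 - <<'E'
from h import *
W=cloud(snap('side','u_side'))
for x,y in((-80,60),(-80,-60),(-80,-100),(0,-110),(-80,100)):
    p=case(x,y); m=(np.hypot(W[...,0]-p[0],W[...,1]-p[1])<.006)&(W[...,2]<.09);print(x,y,W[m][:,2].mean().round(4) if m.any() else None,m.sum())
E
```

```text
71.2 [0.4481867  0.09513814 0.03507846] 0.009221187758760997 [-4.8  4.7 14.2] r 0.20887021901289834 ang 2.0821689203070743
-80 60 0.0566 12
-80 -60 0.0565 15
-80 -100 0.0502 25
0 -110 0.0576 19
-80 100 0.0563 12
```

Call:
drive_tool --pt "0 0 0.1 0 0 0" --pt "0 0 0 0 0 0"

```text
time: 71.5
tool_pos: [0.4483, 0.0952, 0.0346]
ee_rot: [-3.141, -0.0, 1.509]
wrist_force: [-12.6, 3.9, 31.4]
width: 0.0089
finger_force: 30.0
```

Call:
drive_tool --pt "0 0 0 0 0 0" --pt "0 0 0 0 0 0" --pt "0 0 0 0 0 0" --pt "0 0 -0.6 0 0 0" --pt "0 0 -0.9 0 0 0" --pt "0 0 -0.9 0 0 0" --pt "0 0 -0.6 0 0 0" --pt "0 0 0 0 0 0" --pt "0 0 0 0 0 0" --gripper 0.68

```text
time: 72.62
tool_pos: [0.4476, 0.0946, 0.1476]
ee_rot: [-3.139, 0.001, 1.509]
wrist_force: [-0.3, 1.0, -0.9]
width: 0.0299
finger_force: 0.0
```

```bash
python3 ang.py;python3 - <<'E'
from h import *
s=snap('side','v_side')
W=cloud(s)
for n,y in(('L',90),('R',-90)):
    p=case(-101,y); m=(np.hypot(W[...,0]-p[0],W[...,1]-p[1])<.022)&(W[...,2]>.0835)&(W[...,2]<.094)
    r=cv2.minAreaRect((W[m][:,:2]*1000).astype(np.float32)); print(n,p,m.sum(),r, W[m].mean(0))
go(*case(-101,90),.068,1.5)
a=cv2.resize(s['image'][150:280,200:300],None,fx=4.5,fy=4.5,interpolation=cv2.INTER_CUBIC);cv2.imwrite('pics/v.png',a)
E
```

```text
72.625 [0.4476271  0.09459925 0.14761351] 0.029905354441170717 [-0.3  1.  -0.9] r 0.2096265817813528 ang 2.083016846628924
L [0.4795359 0.1844506] 46 ((481.3695983886719, 183.351318359375), (38.66621780395508, 7.276748180389404), 85.57637023925781) [0.48143748 0.18136801 0.08845825]
R [0.4684479 0.0047926] 69 ((470.5592041015625, 2.947072982788086), (9.154352188110352, 33.31207275390625), 13.790688514709473) [0.47071145 0.0019863  0.08834964]
wz 0.09 dx 2.3 dy 0.64 dz 1.98
```

View pics/v.png

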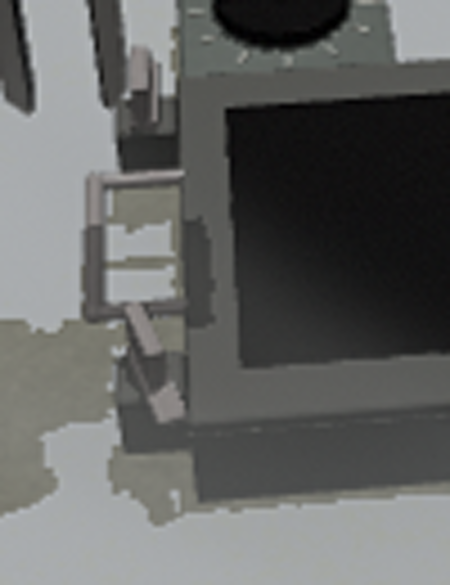

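Call:
drive_tool --pt "0.8 0.2 0 0 0 0.1" --pt "0.8 0.22 0 0 0 0" --pt "0.7 0.22 0 0 0 0" --pt "0 0 0.6 0 0 0" --pt "0 0 0.5 0 0 0" --pt "0 0 0 0 0 0" --pt "0 0 0 0 0 0"

```text
time: 73.55
tool_pos: [0.4803, 0.1848, 0.1052]
ee_rot: [-3.141, 0.0, 1.499]
wrist_force: [-0.1, 0.3, 0.2]
width: 0.0299
finger_force: 0.0
```

```bash
python3 -c "
from h import *
o=get_obs();print(o['tool_pos'],o['ee_rot'],o['width'])
go(.4796,.1845,.068,1.497)"
```

```text
[0.48026143 0.18478262 0.10523507] [-3.14097291e+00  3.82220426e-04  1.49869400e+00] 0.0298920010094342
wz 0.02 dx -0.01 dy -0.02 dz 0.93
```

Call:
drive_tool --pt "0 -0.02 0.5 0 0 0" --pt "0 0 0.4 0 0 0" --pt "0 0 0 0 0 0" --pt "0 0 0 0 0 0"

```text
time: 74.05
tool_pos: [0.48, 0.185, 0.0701]
ee_rot: [3.141, -0.0, 1.499]
wrist_force: [0.3, 0.0, 0.8]
width: 0.0304
finger_force: 0.0
```

Call:
drive_tool --pt "0 0 0 0 0 0" --pt "0 0 0 0 0 0" --pt "0 0 0 0 0 0" --pt "0 0 0 0 0 0" --gripper 1

```text
time: 74.55
tool_pos: [0.4799, 0.185, 0.0699]
ee_rot: [3.141, -0.0, 1.499]
wrist_force: [0.4, 0.4, 1.9]
width: 0.0085
finger_force: 30.0
```

Call:
drive_tool --pt "0 0 0 0 0 1" --pt "0 0 0 0 0 1" --pt "0 0 0 0 0 1" --pt "0 0 0 0 0 1" --pt "0 0 0 0 0 1" --pt "0 0 0 0 0 1" --pt "0 0 0 0 0 1" --pt "0 0 0 0 0 1" --pt "0 0 0 0 0 1" --pt "0 0 0 0 0 1" --pt "0 0 0 0 0 1" --pt "0 0 0 0 0 1" --pt "0 0 0 0 0 1" --pt "0 0 0 0 0 1" --pt "0 0 0 0 0 1" --pt "0 0 0 0 0 0.7" --pt "0 0 0 0 0 0" --pt "0 0 0 0 0 0"

```text
time: 76.8
tool_pos: [0.4798, 0.1851, 0.0699]
ee_rot: [-3.141, -0.001, -0.07]
wrist_force: [-0.6, -0.0, 3.7]
width: 0.0087
finger_force: 30.0
```

Call:
drive_tool --pt "0 0 0 0 0 0" --pt "0 0 0 0 0 0" --pt "0 0 0 0 0 0" --pt "0 0 -0.5 0 0 0" --pt "0 0 -0.7 0 0 0" --pt "0 0 -0.7 0 0 0" --pt "0 0 0 0 0 0" --gripper 0.68

```text
time: 77.68
tool_pos: [0.4812, 0.1854, 0.1479]
ee_rot: [-3.14, -0.005, -0.071]
wrist_force: [0.4, -0.2, 0.0]
width: 0.0302
finger_force: 0.0
```

```bash
python3 -c "
from h import *
o=get_obs();print(o['tool_pos'],o['ee_rot'],o['width'])
go(.469,.0045,.068,1.82)"
```

```text
[0.48120318 0.1853905  0.14789685] [-3.1398857  -0.00529443 -0.07111448] 0.030187880925502186
wz -18.91 dx -4.31 dy -1.41 dz 2.0
```

Call:
drive_tool --pt "0 0 0 0 0 -1" --pt "0 0 0 0 0 -1" --pt "0 0 0 0 0 -1" --pt "0 0 0 0 0 -1" --pt "0 0 0 0 0 -1" --pt "0 0 0 0 0 -1" --pt "0 0 0 0 0 -1" --pt "0 0 0 0 0 -1" --pt "0 0 0 0 0 -1" --pt "0 0 0 0 0 -1" --pt "0 0 0 0 0 -1" --pt "0 0 0 0 0 -1" --pt "0 0 0 0 0 -1" --pt "0 0 0 0 0 -1" --pt "0 0 0 0 0 -1" --pt "0 0 0 0 0 -1" --pt "0 0 0 0 0 -1" --pt "0 0 0 0 0 -1" --pt "0 0 0 0 0 -0.91"

```text
time: 80.05
tool_pos: [0.4786, 0.1847, 0.1433]
ee_rot: [-3.138, 0.0, 1.823]
wrist_force: [0.7, 0.3, -0.4]
width: 0.03
finger_force: 0.0
```

Call:
drive_tool --pt "-0.86 -0.28 0 0 0 0" --pt "-0.86 -0.28 0 0 0 0" --pt "-0.86 -0.28 0 0 0 0" --pt "-0.86 -0.28 0 0 0 0" --pt "-0.87 -0.29 0 0 0 0" --pt "0 0 0.6 0 0 0" --pt "0 0 0.5 0 0 0" --pt "0 0 0 0 0 0" --pt "0 0 0 0 0 0"

```text
time: 81.18
tool_pos: [0.4673, 0.004, 0.1013]
ee_rot: [-3.141, -0.0, 1.82]
wrist_force: [0.4, -0.5, -0.1]
width: 0.0299
finger_force: 0.0
```

```bash
python3 -c "
from h import *
o=get_obs();print(o['tool_pos'],o['ee_rot'],o['width'])
go(.469,.0045,.0695,1.82)"
```

```text
[0.46731545 0.00404045 0.10128321] [-3.14113392e+00 -6.06443408e-05  1.81997608e+00] 0.029904785531907223
wz -0.0 dx 0.0 dy 0.04 dz 0.79
```

Call:
drive_tool --pt "0 0.03 0.5 0 0 0" --pt "0 0 0.29 0 0 0" --pt "0 0 0 0 0 0" --pt "0 0 0 0 0 0"

```text
time: 81.68
tool_pos: [0.4691, 0.0043, 0.0706]
ee_rot: [3.14, 0.001, 1.82]
wrist_force: [0.5, -0.6, -0.3]
width: 0.03
finger_force: 0.0
```

Call:
drive_tool --pt "0 0 0 0 0 0" --pt "0 0 0 0 0 0" --pt "0 0 0 0 0 0" --pt "0 0 0 0 0 0" --gripper 1

```text
time: 82.18
tool_pos: [0.4689, 0.0042, 0.0703]
ee_rot: [3.141, 0.0, 1.82]
wrist_force: [0.1, 0.8, 1.6]
width: 0.0087
finger_force: 30.0
```

Call:
drive_tool --pt "0 0 0 0 0 -1" --pt "0 0 0 0 0 -1" --pt "0 0 0 0 0 -1" --pt "0 0 0 0 0 -1" --pt "0 0 0 0 0 -1" --pt "0 0 0 0 0 -1" --pt "0 0 0 0 0 -1" --pt "0 0 0 0 0 -1" --pt "0 0 0 0 0 -1" --pt "0 0 0 0 0 -1" --pt "0 0 0 0 0 -1" --pt "0 0 0 0 0 -1" --pt "0 0 0 0 0 -0.7" --pt "0 0 0 0 0 0" --pt "0 0 0 0 0 0"

```text
time: 84.05
tool_pos: [0.4697, 0.0053, 0.0703]
ee_rot: [3.139, 0.003, 3.089]
wrist_force: [3.5, 2.8, -0.1]
width: 0.0086
finger_force: 30.0
```

Call:
drive_tool --pt "0 0 0 0 0 0" --pt "0 0 0 0 0 0" --pt "0 0 0 0 0 0" --pt "0 0 -0.5 0 0 0" --pt "0 0 -0.9 0 0 0" --pt "0 0 -0.9 0 0 0" --pt "0 0.9 -0.9 0 0 0" --pt "0 0.9 -0.5 0 0 0" --pt "0 0 0 0 0 0" --gripper 0.68

```text
time: 85.18
tool_pos: [0.4731, 0.0776, 0.2199]
ee_rot: [3.141, 0.004, 3.093]
wrist_force: [-0.6, -0.8, -0.5]
width: 0.0301
finger_force: 0.0
```

```bash
python3 -c "
from h import *
o=get_obs();print(o['tool_pos'],o['ee_rot'],o['width'])"
```

```text
[0.47311941 0.07759711 0.21994059] [3.14137806 0.00392024 3.09276859] 0.030055619864995983
```

Call:
drive_tool --pt "0 -0.9 0 0 0 0" --pt "0 -0.9 0 0 0 0" --pt "0 -0.9 0 0 0 0" --pt "0 -0.9 0 0 0 0" --pt "0 -0.9 0 0 0 0" --pt "0 -0.9 0 0 0 0" --pt "0 -0.9 0 0 0 0" --pt "0 -0.9 0 0 0 0" --pt "0 0 0 0 0 0"

```text
time: 86.3
tool_pos: [0.4558, -0.2139, 0.2161]
ee_rot: [3.141, -0.003, 3.085]
wrist_force: [-0.0, 0.6, 0.6]
width: 0.0304
finger_force: 0.0
```

```bash
python3 - <<'E'
from h import *
s=snap('top','f_top');cv2.imwrite('pics/f.png',cv2.resize(s['image'][90:275,130:440],None,fx=2.5,fy=2.5,interpolation=cv2.INTER_CUBIC))
W=cloud(snap('side','f_side'))
for n,y in(('L',90),('R',-90)):
    p=case(-101,y); m=(np.hypot(W[...,0]-p[0],W[...,1]-p[1])<.022)&(W[...,2]>.0835)&(W[...,2]<.094)
    r=cv2.minAreaRect((W[m][:,:2]*1000).astype(np.float32)); print(n,p,m.sum(),r)
for x,y in((-80,60),(-80,-60),(0,-110)):
    p=case(x,y); m=(np.hypot(W[...,0]-p[0],W[...,1]-p[1])<.006)&(W[...,2]<.09);print(x,y,W[m][:,2].mean().round(4) if m.any() else None,m.sum())
E
```

```text
L [0.4795359 0.1844506] 0 ((0.0, 0.0), (0.0, 0.0), 0.0)
R [0.4684479 0.0047926] 0 ((0.0, 0.0), (0.0, 0.0), 0.0)
-80 60 0.0573 2
-80 -60 0.0569 7
0 -110 0.0569 24
```

View pics/f.png

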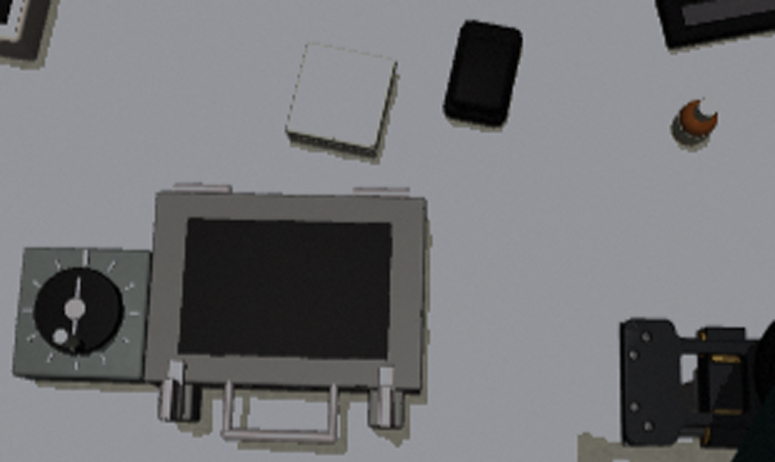

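The lid is shut and both turnbuttons lie over it, at (176,385) and (386,390). The dial is at 6 o'clock. The white box, mouse and bottle haven't moved. I'm handing in.

```bash
python3 -c "
from bench import close_job
print(close_job())"
```

```text
the job is handed in; nothing more can be done
None
```

The job is done and handed in at about 86 s: the case was unlocked, both cubes and both sliders were packed flat in their bays, the lid was shut, and both turnbuttons were turned over it; the hand-in returned no verdict.

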